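File the edge of a heel template in the cam vise

ROBOT

A 6-joint arm with a two-finger parallel gripper is mounted at the origin on the work surface. World frame = base frame: x ahead of the robot, y to its left, z up, the work surface at z = 0. Lengths are in m, angles in rad, forces in N, time in s.
With the tool pointing down it reaches from about 0.375 to 0.925 m from the base axis. Payload 5.7 kg.
Tool frame: the origin (TCP) lies between the finger pads; the fingertips stand 22 mm ahead of it and the grasp point (between the pads) lies 3 mm ahead of it; z points along the fingers, y is the direction in which the jaws open and shut (so a half turn about z gives the same grasp; the last joint's range is limited). The gripper opens to 88 mm and grips with 3 to 60 N. Pads are 20 mm wide; open, the fingers measure 115 mm over their backs; the gripper's body (75 mm by 178 mm) begins 61 mm behind the grasp point.
Start: joints at [1.147, 0.359, 1.51, -0, 1.272, -0.115], TCP at [0.182, 0.572, 0.245] pointing down, gripper open.
Joint ranges: [-2.97, 2.97], [-1.01, 2.36], [0.21, 2.38], [-0.96, 4.11], [0.2, 2.71], [-2.98, 2.98]. Speed limits (rad/s): [2.39, 2.39, 3.14, 3.14, 3.14, 3.14].

INTERFACE

Orientations are given as a 3x3 rotation matrix whose columns are the frame's x, y, z axes.
In Python, from rig import * gives the robot as it stands. The module is installed in compiled form; this text tells all that it offers.
- The arm moves only by the tool jog_arm, never from a script. Its argument "moves" is one flat list of numbers, 7 for each row, row after row: the opening, from 0 (shut) to 1 (fully open), then the shift along the tool's x, y, z in m, then the turn, a rotation vector about the tool's x, y, z in rad. In form: [grip, dx, dy, dz, wx, wy, wz, grip, dx, dy, dz, wx, wy, wz, ...]. A call has 1 to 5 rows; each row shifts and turns the commanded pose from where the row before left it, along the tool's axes as they then stand; what a row does not reach is not made up. A row lasts 1/10 s, in which the tool goes at most 50 mm and 8.59 degrees, less where a joint would pass 70% of its speed; a pose out of reach is approached as far as the arm can. A call with a gripper value outside its range is refused whole. The fingers move at their own pace and stop on an object; "grip_force" is the grip in N (left out, the last holds). Time passes only in rows, so rows that do not move let the fingers close. It gives the time, the measured TCP pose, the force and the opening at its end, in the units of the state.
- read_state(): the state, without advancing time (a new reading comes with each control period).
- camera(name): name is "scene" or "side" or "wrist"; returns the picture (420x560x3 uint8, red, green, blue); there is no depth.
- camera_info(name): a dict with "fovy" (degrees; the focal length in pixels is half the picture's height over the tangent of half this angle, whatever the lens; pixels are square), "cx", "cy" (the principal point, pixels), "R" (3x3) and "t" (3): a world point X has camera coordinates R X + t. Camera axes: x right, y down, z forward; pixel columns grow to the right and rows downward; lengths in m; the calibration is good to about 2 mm. The wrist camera is an equidistant fisheye: a pixel r from the principal point sees the ray r / f radians off the axis. A picture is of the moment at which its call begins: read the wrist's pose just before it. camera_info takes no time and is no camera call; for the wrist camera it gives the pose at the moment of the call.
- close_job(): hands the job in, once; it reports no verdict.
Trained networks look in the newest picture that a camera, given by its name, has taken for a name from the list of things; names that differ only in an ending like _2 or _b are one class to them, and where a whole thing is asked for, a point or a joint stands for the part that bears it (a point fixed in the world has none). Each returns a list of dicts, best first, with "conf" (0 to 1); they miss things now and then, are a little off and sometimes report something else, mostly with a low value. They report only what shows in the picture. A call takes as long as a camera call. They do not tell look-alikes from the thing itself.
- outline_of(camera, query): "region" (420x560 bool, what is visible of it) and "location" ([column, row] as shares, 0 to 1, of the picture: columns of its width, rows of its height, amid what is visible of it).
- place_of(camera, query): "location" ([column, row] as shares, 0 to 1, of the picture: columns of its width, rows of its height: a listed point, or the origin of a listed thing).
The state is a dict: "clock": time; "joint_pos": joint angles; "joint_vel": joint speeds; "joint_efforts": joint torques, N m; "tool_pos": TCP position; "eef_rot": TCP orientation; "force": force on the tool from outside, world axes, zero at the start; "moment": the same for the moment, N m; "finger_gap": finger opening in m.
Only numpy, scipy, OpenCV 4.12 (cv2) and the standard library are available. Lean on these libraries where they do the work, as an engineer would, in place of code of your own. Each camera call takes 0.05 s, during which the arm holds its last target.

TASK

Lock the white template in the vise by swinging the cam lever fully home, then file its straight top edge with three full forward strokes of the file, each from near the tip to near the handle. Lift the file clear at the end of each stroke and carry it back above the edge, so that it never drags on the return. When done, lay the file back in the notches of its rest as it lay before, with the vise left locked and the other things on the bench left where they are.

Things in the scene. Friction and masses are not known exactly. Their poses are not given: they have to be found in the camera images.
- vise: Grey bench vise bolted down, bed 180 x 130 mm, jaws 100 mm wide, jaw tops 66 to 68 mm above the bench. Origin on the bench under the middle of the template's locked position; +x is the forward filing direction, from the cam (near) side to the fixed jaw (far side); the template's edge runs along y; z up. The near jaw slides, the cam and its lever stand on the near side, all under 80 mm high.
- lever (a joint): Angle of the cam lever about an upright pivot, in rad: 0 is open, the lever pointing to the vise's -x (towards the worker); it grows clockwise seen from above to its stop at 1.57, locked, the lever pointing to the vise's +y. It stays where it is left; a sideways push of about 3 N at its end moves it.
- lever_pivot (a point): Point on the lever's upright pivot axis at the height of the lever bar (63 mm above the bench), 59 mm to the near (-x) side of the vise's origin.
- lever_ball (a point): Centre of the black ball (26 mm across) on the end of the lever, 108 mm from the pivot, 63 mm above the bench. The lever is an 11 mm round bar; nothing stands beneath its outer half but the bench.
- template: White half-moon heel template of springy plastic sheet, 140 mm long, 85 mm high, 4 mm thick, standing upright between the jaws with its straight edge up, 115 mm above the bench and 47 mm above the jaws. With the vise open it is loose by up to 4.5 mm along the vise's x. The frame has the vise's axes and origin (when locked).
- edge (a point): Middle of the template's straight top edge, 115 mm above the bench. The edge runs 70 mm to each side of it along the vise's y and is 4 mm wide. The sheet gives about 1.1 mm for each N of push along x and springs back; a light downward pressure of 2 to 5 N is enough for filing.
- file: Flat file with wooden handle, 230 mm long, about 0.15 kg. Origin on its long axis where the blade leaves the ferrule; +x along the blade to the tip, z up as it lies. Blade x 0 to 125 mm, 20 mm wide (y), 5 mm thick (z -2.5 to +2.5 mm), toothed on both faces. It balances about 28 mm ahead of its origin. Handle x -105 to -10 mm, 24 mm wide (y), 26 mm high (z), straight flat sides.
- file_grip (a point): Point in the middle of the file's handle (on its long axis, half-way up), 45 mm behind the file's origin; same axes as the file. A good place to grip, across the 24 mm width.
- rest: Wooden file rest fixed to the bench: base 125 x 90 mm with two notched uprights at x -45 and +45 mm. Each notch is 36 mm wide, its floor 50 mm and its cheeks 62 mm above the bench. Origin on the bench under its centre; the file lies along x, blade on both notch floors, handle out beyond the -x end: the file's origin 60 mm, file_grip 105 mm to the -x side of the rest's centre and 52.5 mm above the bench.
- shoe_last: Bystander: white shoe last, 250 mm long, 86 mm high, origin under its middle, toe to its +x.
- tape: Bystander: roll of tape lying flat, 84 mm across, 25 mm high; origin under its centre.
- jar: Bystander: small glass jar with red cap, 66 mm across, 86 mm high; origin under its centre.
Things that resemble listed ones, but are neither listed nor needed, are in the scene too. What is shaped like the file but turquoise is not meant.

How it is judged:
By the outcome, as a careful person would: the job done as asked, in the order asked, and still so for the second after the job is handed in, with the robot touching nothing.
It also fails if it takes over 72 s, if anything falls off the work surface, if the arm or the gripper's body presses on something with over 40 N, if the wrist force passes 120 N, or if a joint passes its speed limit or range.

## Working session

There is one attempt and no reset: what is moved stays moved. The work goes in short steps, Python scripts to look and compute and a tool call to move; the robot and the scene stay as the last step left them, time stands still between calls to the robot, and variables do not carry over. Pictures are saved under pics/ and viewed, and the job is handed in when it is done.

Besides the shell and the picture viewer there is one more tool, called as a command line: name --argument value ..., lists and objects as JSON in quotes. jog_arm: Moves the arm, as the interface text tells. Its arguments: {"type":"object","properties":{"moves":{"type":"array"},"grip_force":{"type":"number"}},"required":["moves"]}

```bash
mkdir -p pics; ls; python3 - <<'E'
from rig import *
import cv2
s=read_state(); print(s['clock'],s['tool_pos'],s['eef_rot'],s['finger_gap'],s['force'])
for n in ['scene','side','wrist']:
    i=camera_info(n); print(n,i)
    im=camera(n); cv2.imwrite(f'pics/{n}0.png',cv2.cvtColor(im,cv2.COLOR_RGB2BGR))
E
```

```text
pics
0.0 [0.18208603 0.57101587 0.24382191] [[-9.52714131e-01  3.03867197e-01 -7.15737235e-04]
 [ 3.03867988e-01  9.52712697e-01 -1.66212164e-03]
 [ 1.76827708e-04 -1.80101641e-03 -9.99998363e-01]] 0.0875184259740378 [-0.03279896  0.08713887  0.36197547]
scene {'fovy': 57.54991158826304, 'cx': 281.9042826266389, 'cy': 212.75595552782306, 'R': array([[ 0.50937919,  0.86048127, -0.01023891],
       [ 0.57877147, -0.35137202, -0.73590848],
       [-0.63683312,  0.36893047, -0.6770036 ]]), 't': array([-0.26415356, -0.21285069,  1.34376852])}
side {'fovy': 52.742317423576445, 'cx': 279.6568847208349, 'cy': 209.8115150222901, 'R': array([[-0.98570465, -0.16817391,  0.01019171],
       [-0.10730154,  0.57997987, -0.80753312],
       [ 0.12989502, -0.79708274, -0.58973417]]), 't': array([0.4897854 , 0.12298056, 0.9976907 ])}
wrist {'fovy': 65.70646984690485, 'cx': 285.0838926770557, 'cy': 202.24162831927546, 'R': array([[ 0.30412544,  0.95263151, -0.00096045],
       [ 0.90794434, -0.2895537 ,  0.30297809],
       [ 0.28834837, -0.09301538, -0.95299704]]), 't': array([-0.59948219, -0.03554996,  0.39059574])}
```

View pics/scene0.png

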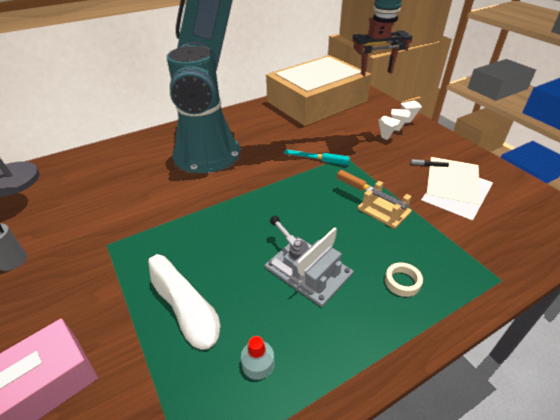

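View pics/side0.png

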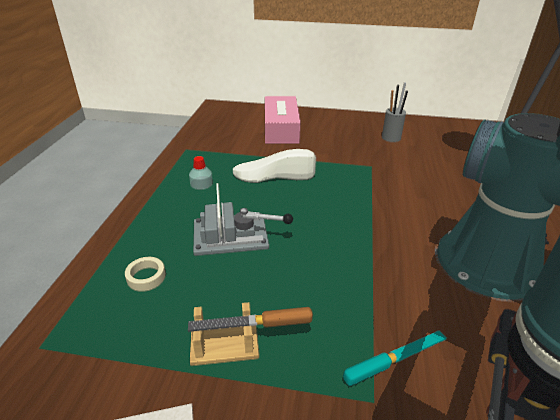

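View pics/wrist0.png

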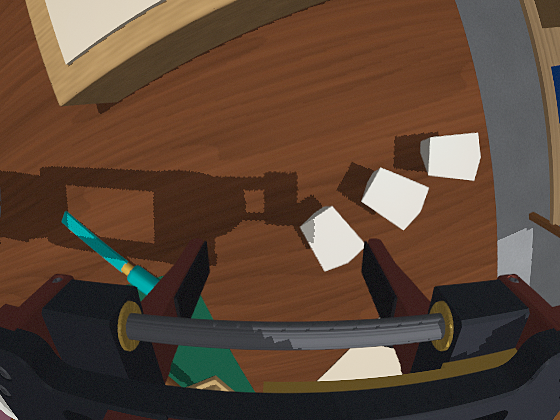

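The scene view shows the vise at about (310,265), the lever ball at (275,220), and the brown-handled file on its rest from (345,178) to (408,203). The turquoise look-alike is at (318,157), and a dark pen-like tool lies at (430,163). The side view shows the real file at (250,320), its handle at (287,317), and the turquoise one at (395,358). Next I'll triangulate the points.

```bash
cat > h.py <<'E'
from rig import *
import numpy as np, cv2
H,W=420,560
def ray(n,px,i=None):
    i=i or camera_info(n); f=H/2/np.tan(np.radians(i['fovy'])/2)
    u=np.array([(px[0]-i['cx']),(px[1]-i['cy'])])
    if n=='wrist':
        r=np.hypot(*u); th=r/f; d=np.array([*(u/r*np.sin(th)),np.cos(th)]) if r>0 else np.array([0,0,1.])
    else: d=np.array([*(u/f),1.])
    R=i['R']; o=-R.T@i['t']; d=R.T@d; return o,d/np.linalg.norm(d)
def proj(n,X,i=None):
    i=i or camera_info(n); f=H/2/np.tan(np.radians(i['fovy'])/2)
    c=i['R']@np.asarray(X)+i['t']
    if n=='wrist':
        r=np.hypot(c[0],c[1]); th=np.arctan2(r,c[2]); return np.array([i['cx']+f*th*c[0]/r,i['cy']+f*th*c[1]/r])
    return np.array([i['cx']+f*c[0]/c[2],i['cy']+f*c[1]/c[2]])
def atz(n,px,z,i=None):
    o,d=ray(n,px,i); return o+d*(z-o[2])/d[2]
def tri(obs):
    A=0;b=0
    for o,d in obs:
        P=np.eye(3)-np.outer(d,d);A=A+P;b=b+P@o
    X=np.linalg.solve(A,b); return X,[np.linalg.norm((np.eye(3)-np.outer(d,d))@(X-o)) for o,d in obs]
def save(n,name,crop=None,k=1):
    im=cv2.cvtColor(camera(n),cv2.COLOR_RGB2BGR)
    if crop: a,b,c,d=crop; im=im[b:d,a:c]
    im=cv2.resize(im,None,fx=k,fy=k,interpolation=cv2.INTER_CUBIC); cv2.imwrite(f'pics/{name}.png',im)
E
python3 - <<'E'
from h import *
camera('scene');camera('side')
Z={'lever_ball':.063,'lever_pivot':.063,'edge':.115,'file_grip':.0525,'file':.0525,'vise':0,'rest':0,'template':0,'tape':0,'jar':0,'shoe_last':0}
for q,z in Z.items():
    o=[]
    for n in ['scene','side']:
        for d in place_of(n,q)[:3]:
            px=np.array(d['location'])*[W,H]
            if d['conf']>.3: o.append(ray(n,px))
            print(q,n,round(d['conf'],2),px.round(1),atz(n,px,z).round(4))
    if len(o)==2: print('   tri',tri(o))
E
python3 - <<'E'
from h import *
save('scene','c1',(250,150,440,310),4)
save('side','c2',(170,170,330,380),3)
E
```

```text
lever_ball scene 0.73 [272.6 222.6] [ 0.4868 -0.0083  0.063 ]
lever_ball scene 0.4 [257.2 365. ] [ 0.8019 -0.2202  0.063 ]
lever_ball side 0.61 [290.1 220.3] [0.4711 0.0062 0.063 ]
lever_pivot scene 0.84 [295.4 245.3] [ 5.843e-01 -1.000e-04  6.300e-02]
lever_pivot scene 0.22 [319.6 242.7] [0.6077 0.055  0.063 ]
lever_pivot side 0.81 [244.  214.2] [0.5855 0.0025 0.063 ]
lever_pivot side 0.25 [277.6 319.3] [0.4494 0.3047 0.063 ]
   tri (array([0.5850032 , 0.00058872, 0.06235074]), [np.float64(0.0010875158906809498), np.float64(0.001087515890680944)])
edge scene 0.94 [320.  243.2] [0.6476 0.0248 0.115 ]
edge side 0.72 [143.  276.9] [0.7057 0.2937 0.115 ]
edge side 0.44 [220.2 196.7] [0.6387 0.0127 0.115 ]
file_grip scene 0.62 [352.5 183.1] [0.454  0.2797 0.0525]
file_grip scene 0.56 [328.1 157.9] [0.3113 0.2944 0.0525]
file_grip side 0.95 [278.5 318.1] [0.4496 0.2931 0.0525]
file_grip side 0.83 [371.2 366.1] [0.279  0.3655 0.0525]
file scene 0.81 [316.8 155.7] [0.2822 0.2708 0.0525]
file scene 0.51 [186.9 306.8] [ 0.6068 -0.2872  0.0525]
file side 0.66 [254.3 321.5] [0.4924 0.3088 0.052
[... 643 characters left out ...]
)
tape scene 0.82 [400.8 280.4] [0.7652 0.1886 0.    ]
tape scene 0.33 [382.4 212.5] [0.5575 0.3145 0.    ]
tape side 0.8 [143.6 274.6] [0.7762 0.1828 0.    ]
tape side 0.74 [290.8 221.7] [ 0.4789 -0.0694  0.    ]
jar scene 0.74 [258.2 365. ] [ 0.7744 -0.2072  0.    ]
jar side 0.95 [200.2 184.6] [ 0.7698 -0.1986  0.    ]
   tri (array([ 0.7725027 , -0.20615085, -0.00495254]), [np.float64(0.00031780762252632175), np.float64(0.0003178076225264384)])
shoe_last scene 0.77 [186.7 302.6] [ 0.5577 -0.2794  0.    ]
shoe_last side 0.78 [270.6 175. ] [ 0.5747 -0.2904  0.    ]
   tri (array([ 0.56943727, -0.27869768,  0.01023699]), [np.float64(0.0037564149853498733), np.float64(0.0037564149853499106)])
```

View pics/c1.png

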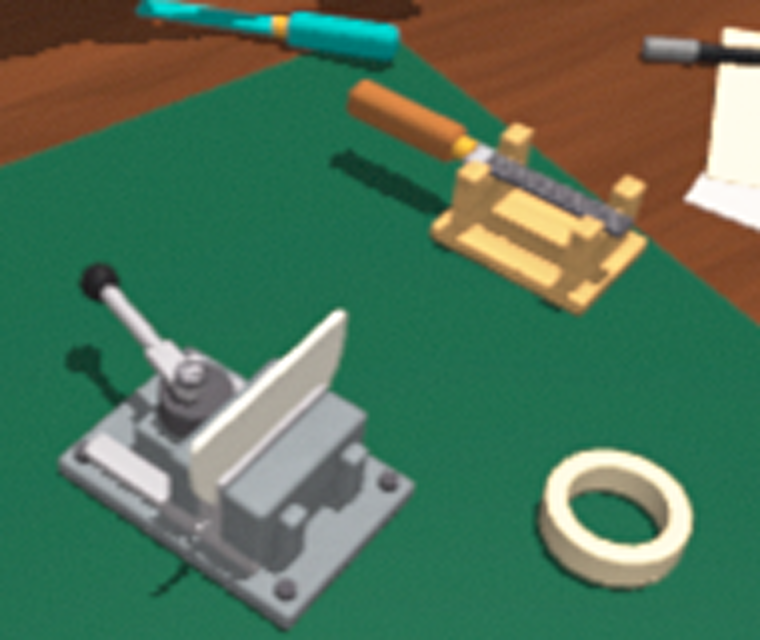

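View pics/c2.png

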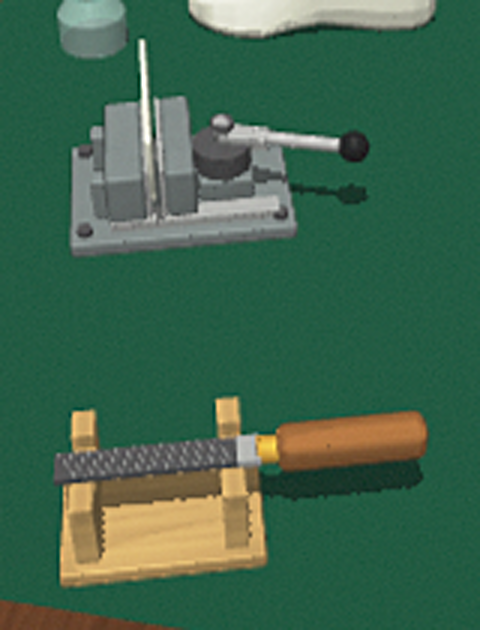

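```bash
python3 - <<'E'
from h import *
c1=lambda u,v:ray('scene',(250+u/4-.375,150+v/4-.375))
c2=lambda u,v:ray('side',(170+u/3-.33,170+v/3-.33))
g=lambda nm,a,b:print(nm,*[x.round(4) if hasattr(x,'round') else np.round(x,4) for x in tri([c1(*a),c2(*b)])])
g('ball',(100,282),(352,147))
g('cap',(192,368),(222,122))
g('tipend',(632,222),(55,470))
g('ferr',(478,152),(257,450))
g('hend',(362,95),(428,435))
for a,b in [((60,462),(296,235)),((413,485),(72,148))]: pass
for nm,uv in dict(L=(60,462),B=(287,622),R=(413,485)).items():
    o,d=c1(*uv); z=.012; print(nm,(o+d*(z-o[2])/d[2]).round(4))
for nm,uv in dict(nearleft=(72,240),nearright=(296,227),farright=(277,140),farleft=(80,145)).items():
    o,d=c2(*uv); z=.012; print(nm,(o+d*(z-o[2])/d[2]).round(4))
for nm,uv,z in [('edgeR',(346,312),.115),('edgeL',(192,440),.115)]:
    o,d=c1(*uv); print(nm,(o+d*(z-o[2])/d[2]).round(4))
for nm,uv,z in [('edgeFar',(142,40),.115)]:
    o,d=c2(*uv); print(nm,(o+d*(z-o[2])/d[2]).round(4))
for nm,uv in dict(L=(432,232),B=(580,308),R=(645,240)).items():
    o,d=c1(*uv); z=.01; print('rest',nm,(o+d*(z-o[2])/d[2]).round(4))
for nm,uv in dict(L=(60,575),R=(266,560)).items():
    o,d=c2(*uv); z=.01; print('rest',nm,(o+d*(z-o[2])/d[2]).round(4))
E
```

```text
ball [0.4799 0.001  0.0622] [0.0007 0.0007]
cap [0.586  0.0044 0.0756] [0.0007 0.0007]
tipend [0.6096 0.344  0.0552] [0.0018 0.0018]
ferr [0.4933 0.3064 0.0528] [0.0025 0.0025]
hend [0.3916 0.2771 0.0522] [0.0043 0.0043]
L [ 0.562  -0.0754  0.012 ]
B [ 0.73   -0.0215  0.012 ]
R [0.6893 0.1005 0.012 ]
nearleft [0.6877 0.0948 0.012 ]
nearright [0.5165 0.0477 0.012 ]
farright [ 0.5548 -0.0631  0.012 ]
farleft [ 0.7216 -0.025   0.012 ]
edgeR [0.6264 0.0856 0.115 ]
edgeL [ 0.6624 -0.0442  0.115 ]
edgeFar [ 0.6633 -0.0439  0.115 ]
rest L [0.5119 0.2587 0.01  ]
rest B [0.6256 0.2957 0.01  ]
rest R [0.5978 0.3835 0.01  ]
rest L [0.5962 0.3833 0.01  ]
rest R [0.4765 0.3514 0.01  ]
```

The lever ball is at about (0.480, 0.001, 0.062) and the pivot at about (0.586, 0.003). The vise yaw is about 16°, so the lever already stands about 0.25 rad closed. The file choices were the brown-handled one on the rest at scene (352,183), the turquoise one at (328,158), and the dark pen at (430,163). I choose the brown one; crop c1 confirms that it has a wooden handle and a toothed blade lying in the notches. Next is the approach to the lever.

```bash
cat > pl.py <<'E'
from h import *
from scipy.spatial.transform import Rotation as Ro
def Rdown(a):  # tool x at world angle a (deg), z down
    a=np.radians(a); x=np.array([np.cos(a),np.sin(a),0]); z=np.array([0,0,-1.]); return np.c_[x,np.cross(z,x),z]
def seg(p,R,tp,ta,n,grip,dec=4):
    """rows from pose p,R to tp, tool-x angle ta in n rows; returns rows, end pose"""
    RT=Rdown(ta); rows=[]
    for k in range(n):
        m=n-k
        rv=Ro.from_matrix(R.T@RT).as_rotvec()/m
        d=R.T@((np.asarray(tp)-p)/m)
        d=d.round(dec); rv=rv.round(3)+0.
        rows.append([grip,*(d+0.),*rv]); p=p+R@d; R=R@Ro.from_rotvec(rv).as_matrix()
    return rows,p,R
def show(rows):
    for i in range(0,len(rows),5):
        print('['+', '.join(', '.join(f'{v:g}' for v in r) for r in rows[i:i+5])+']')
def st():
    s=read_state(); R=s['eef_rot']; a=np.degrees(np.arctan2(R[1,0],R[0,0]))
    print('t',round(s['clock'],2),'p',s['tool_pos'].round(4),'xang',round(a,2),'F',s['force'].round(2),'gap',round(s['finger_gap'],4)); return s['tool_pos'],R
E
python3 - <<'E'
from pl import *
p,R=st()
r,p,R=seg(p,R,(.508,-.045,.20),92,20,0)
show(r)
E
```

```text
t 1.45 p [0.1824 0.5716 0.2446] xang 162.3 F [ 0.25 -0.64  0.67] gap 0.088
[0, -0.0249, -0.0244, 0.0022, 0, 0, 0.061, 0, -0.0263, -0.0229, 0.0022, 0, 0, 0.061, 0, -0.0277, -0.0212, 0.0022, 0, 0, 0.061, 0, -0.0289, -0.0195, 0.0022, 0, 0, 0.061, 0, -0.03, -0.0177, 0.0022, 0, 0, 0.061]
[0, -0.0311, -0.0158, 0.0022, 0, 0, 0.061, 0, -0.032, -0.0139, 0.0022, 0, 0, 0.062, 0, -0.0328, -0.0119, 0.0023, 0, 0, 0.061, 0, -0.0334, -0.0099, 0.0022, 0, 0, 0.062, 0, -0.034, -0.0078, 0.0023, 0, 0, 0.061]
[0, -0.0344, -0.0057, 0.0022, 0, 0, 0.062, 0, -0.0347, -0.0035, 0.0023, 0, 0, 0.061, 0, -0.0348, -0.0014, 0.0022, 0, 0, 0.062, 0, -0.0349, 0.0007, 0.0023, 0, 0, 0.061, 0, -0.0347, 0.0029, 0.0022, 0, 0, 0.062]
[0, -0.0345, 0.005, 0.0023, 0, 0, 0.061, 0, -0.0341, 0.0071, 0.0022, 0, 0, 0.062, 0, -0.0336, 0.0092, 0.0023, 0, 0, 0.061, 0, -0.033, 0.0112, 0.0022, 0, 0, 0.062, 0, -0.0323, 0.0133, 0.0023, 0, 0, 0.061]
```

jog_arm --moves '[0, -0.025, -0.024, 0.002, 0, 0, 0.06, 0, -0.026, -0.023, 0.002, 0, 0, 0.06, 0, -0.028, -0.021, 0.002, 0, 0, 0.06, 0, -0.029, -0.02, 0.002, 0, 0, 0.06, 0, -0.03, -0.018, 0.002, 0, 0, 0.06]'

```text
clock: 1.95
tool_pos: [0.2644, 0.4161, 0.2346]
eef_rot: [[-0.819, 0.574, 0.0], [0.574, 0.819, 0.0], [-0.0, 0.0, -1.0]]
force: [0.5, -0.4, 0.6]
finger_gap: 0.051
```

jog_arm --moves '[0, -0.031, -0.016, 0.002, 0, 0, 0.06, 0, -0.032, -0.014, 0.002, 0, 0, 0.06, 0, -0.033, -0.012, 0.002, 0, 0, 0.06, 0, -0.033, -0.01, 0.002, 0, 0, 0.06, 0, -0.034, -0.008, 0.002, 0, 0, 0.06]'

```text
clock: 2.45
tool_pos: [0.3465, 0.2622, 0.2248]
eef_rot: [[-0.613, 0.79, 0.001], [0.79, 0.613, 0.0], [-0.0, 0.001, -1.0]]
force: [0.6, -0.2, 0.1]
finger_gap: 0.0113
```

jog_arm --moves '[0, -0.034, -0.006, 0.002, 0, 0, 0.06, 0, -0.035, -0.004, 0.002, 0, 0, 0.06, 0, -0.035, -0.001, 0.002, 0, 0, 0.06, 0, -0.035, 0.001, 0.002, 0, 0, 0.06, 0, -0.035, 0.003, 0.002, 0, 0, 0.06]'

```text
clock: 2.95
tool_pos: [0.4307, 0.1087, 0.2148]
eef_rot: [[-0.352, 0.936, 0.001], [0.936, 0.352, 0.0], [-0.0, 0.001, -1.0]]
force: [1.0, 0.5, -0.2]
finger_gap: 0.0005
```

jog_arm --moves '[0, -0.034, 0.005, 0.002, 0, 0, 0.062, 0, -0.034, 0.007, 0.002, 0, 0, 0.062, 0, -0.034, 0.009, 0.002, 0, 0, 0.062, 0, -0.033, 0.011, 0.002, 0, 0, 0.062, 0, -0.032, 0.013, 0.002, 0, 0, 0.062]'

```text
clock: 3.45
tool_pos: [0.514, -0.0437, 0.2047]
eef_rot: [[-0.049, 0.999, 0.0], [0.999, 0.049, -0.0], [-0.0, 0.0, -1.0]]
force: [0.9, 0.3, -0.0]
finger_gap: 0.0002
```

```bash
python3 - <<'E'
from pl import *
st()
print(proj('wrist',(.48,.001,.063)),proj('wrist',(.586,.003,.063)))
save('wrist','w1')
E
```

```text
t 3.45 p [ 0.514  -0.0437  0.2047] xang 92.82 F [ 0.94  0.27 -0.01] gap 0.0002
[248.82984723 146.20203668] [369.05282811 150.76678041]
```

View pics/w1.png

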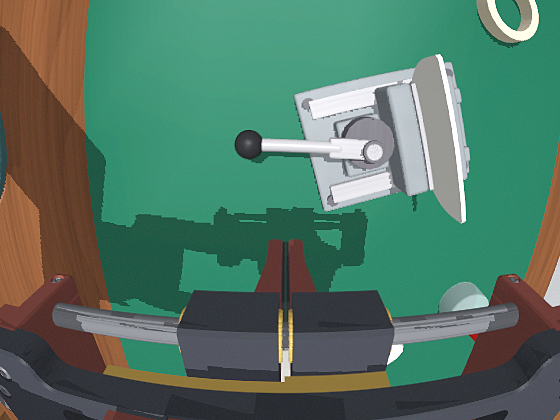

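The wrist view agrees with the estimates: ball at (248,145), pivot at (371,152), and the bench at the finger position is free. I descend beside the lever and then push.

jog_arm --moves '[0, 0, -0.002, 0.035, 0, 0, 0, 0, 0, -0.002, 0.035, 0, 0, 0, 0, 0, -0.002, 0.035, 0, 0, 0, 0, 0, 0, 0.028, 0, 0, 0, 0, 0.01, 0, 0, 0, 0, 0]'

```text
clock: 4.0
tool_pos: [0.5044, -0.0324, 0.0688]
eef_rot: [[-0.051, 0.999, -0.006], [0.999, 0.051, 0.001], [0.001, -0.006, -1.0]]
force: [-0.9, -0.7, -0.3]
finger_gap: 0.0003
```

```bash
python3 - <<'E'
from pl import *
p0,R0=st()
piv=np.array([.586,.003]); off=.0155; rad=.078
# lever angle world L: finger centre = piv + rad*u(L) - off*w(L), w = clockwise dir = u rotated -90
p,R=p0,R0; rows=[]
for L in np.arange(182,103,-4):
    u=np.array([np.cos(np.radians(L)),np.sin(np.radians(L))]); w=np.array([u[1],-u[0]])
    c=piv+rad*u-off*w
    r,p,R=seg(p,R,(*c,.072),L-90,2 if L>181 else 1,0,3); rows+=r
    print(L,c.round(4),end=' ')
print();show(rows)
E
```

```text
t 4.0 p [ 0.5044 -0.0324  0.0688] xang 92.91 F [-0.85 -0.71 -0.32] gap 0.0003
182 [ 0.5086 -0.0152] 178 [ 0.5075 -0.0098] 174 [ 0.5068 -0.0043] 170 [0.5065 0.0013] 166 [0.5066 0.0068] 162 [0.507  0.0124] 158 [0.5079 0.0178] 154 [0.5091 0.0233] 150 [0.5107 0.0286] 146 [0.5127 0.0338] 142 [0.515  0.0388] 138 [0.5177 0.0437] 134 [0.5207 0.0483] 130 [0.524  0.0528] 126 [0.5276 0.057 ] 122 [0.5315 0.0609] 118 [0.5357 0.0646] 114 [0.5401 0.068 ] 110 [0.5448 0.071 ] 106 [0.5496 0.0737] 
[0, 0.008, 0.003, -0.002, -0.003, -0.001, 0.008, 0, 0.009, 0.002, -0.001, -0.003, 0, 0.008, 0, 0.005, -0.001, 0, 0, 0, 0.07, 0, 0.006, -0.001, 0, 0, 0, 0.07, 0, 0.005, -0.001, 0, 0, 0, 0.069]
[0, 0.006, -0.001, 0, 0, 0, 0.07, 0, 0.005, -0.001, 0, 0, 0, 0.07, 0, 0.006, 0, 0, 0, 0, 0.07, 0, 0.005, -0.001, 0, 0, 0, 0.07, 0, 0.006, -0.001, 0, 0, 0, 0.069]
[0, 0.005, -0.001, 0, 0, 0, 0.07, 0, 0.006, -0.001, 0, 0, 0, 0.07, 0, 0.005, -0.001, 0, 0, 0, 0.07, 0, 0.006, -0.001, 0, 0, 0, 0.07, 0, 0.005, -0.001, 0, 0, 0, 0.07]
[0, 0.006, -0.001, 0, 0, 0, 0.069, 0, 0.005, 0, 0, 0, 0, 0.07, 0, 0.006, -0.001, 0, 0, 0, 0.07, 0, 0.005, -0.001, 0, 0, 0, 0.07, 0, 0.006, -0.001, 0, 0, 0, 0.07]
[0, 0.005, -0.001, 0, 0, 0, 0.069]
```

jog_arm --moves '[0, 0.008, 0.003, -0.002, 0, 0, 0.008, 0, 0.009, 0.002, -0.001, 0, 0, 0.008, 0, 0.005, -0.001, 0, 0, 0, 0.07, 0, 0.006, -0.001, 0, 0, 0, 0.07, 0, 0.005, -0.001, 0, 0, 0, 0.07]'

```text
clock: 4.5
tool_pos: [0.5107, 0.0011, 0.0768]
eef_rot: [[0.175, 0.985, 0.005], [0.985, -0.175, -0.002], [-0.001, 0.005, -1.0]]
force: [0.1, -3.6, -1.7]
finger_gap: 0.0008
```

jog_arm --moves '[0, 0.006, -0.001, 0, 0, 0, 0.07, 0, 0.005, -0.001, 0, 0, 0, 0.07, 0, 0.006, 0, 0, 0, 0, 0.07, 0, 0.005, -0.001, 0, 0, 0, 0.07, 0, 0.006, -0.001, 0, 0, 0, 0.07]'

```text
clock: 5.0
tool_pos: [0.5149, 0.0288, 0.0768]
eef_rot: [[0.502, 0.865, 0.003], [0.865, -0.502, -0.001], [0.0, 0.004, -1.0]]
force: [-0.2, -3.9, 0.0]
finger_gap: 0.0001
```

```bash
python3 - <<'E'
from pl import *
st(); save('wrist','w2')
E
```

```text
t 5.0 p [0.5149 0.0288 0.0768] xang 59.86 F [-0.15 -3.88  0.01] gap 0.0001
```

View pics/w2.png

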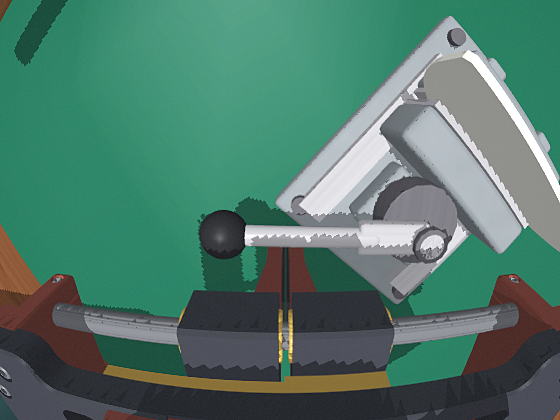

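The bar rests against the closed fingers and the lever is turning at about 4 N. I lower the fingers slightly and carry on.

jog_arm --moves '[0, 0.005, -0.001, 0.002, 0, 0, 0.07, 0, 0.005, -0.001, 0.002, 0, 0, 0.07, 0, 0.005, -0.001, 0.001, 0, 0, 0.07, 0, 0.006, -0.001, 0, 0, 0, 0.07, 0, 0.005, -0.001, 0, 0, 0, 0.07]'

```text
clock: 5.55
tool_pos: [0.5261, 0.0523, 0.0712]
eef_rot: [[0.767, 0.641, 0.002], [0.641, -0.767, -0.001], [0.001, 0.002, -1.0]]
force: [-0.5, -2.3, 0.4]
finger_gap: 0.0003
```

jog_arm --moves '[0, 0.006, -0.001, 0, 0, 0, 0.07, 0, 0.005, -0.001, 0, 0, 0, 0.07, 0, 0.006, -0.001, 0, 0, 0, 0.07, 0, 0.005, -0.001, 0, 0, 0, 0.07]'

```text
clock: 5.95
tool_pos: [0.5418, 0.0678, 0.0712]
eef_rot: [[0.915, 0.404, 0.001], [0.404, -0.915, -0.001], [0.001, 0.001, -1.0]]
force: [-1.3, -3.4, 0.4]
finger_gap: 0.0007
```

```bash
python3 - <<'E'
from pl import *
st(); save('wrist','w3')
E
```

```text
t 5.95 p [0.5418 0.0678 0.0712] xang 23.84 F [-1.3  -3.37  0.4 ] gap 0.0007
```

View pics/w3.png

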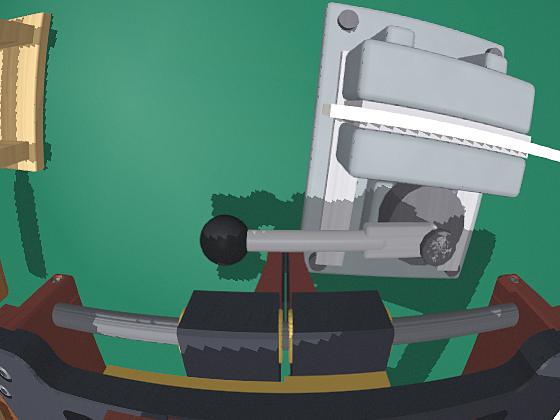

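jog_arm --moves '[0, 0.006, -0.001, 0, 0, 0, 0.07, 0, 0.005, -0.001, 0, 0, 0, 0.05]'

```text
clock: 6.2
tool_pos: [0.5479, 0.0729, 0.0706]
eef_rot: [[0.956, 0.294, -0.006], [0.294, -0.956, -0.002], [-0.006, 0.001, -1.0]]
force: [-14.4, -11.0, 11.0]
finger_gap: 0.0003
```

jog_arm --moves '[0, 0.003, 0, 0, 0, 0, 0.01]'

```text
clock: 6.3
tool_pos: [0.5479, 0.0733, 0.0702]
eef_rot: [[0.958, 0.286, -0.011], [0.286, -0.958, -0.003], [-0.012, -0.0, -1.0]]
force: [-18.2, -11.2, 16.6]
finger_gap: 0.0007
```

Contact force rose sharply with no further travel, so the lever is at its stop. I back off and check.

jog_arm --moves '[0, -0.02, 0, 0, 0, 0, 0, 0, -0.02, 0, 0, 0, 0, 0, 0, 0, 0, -0.035, 0, 0, 0, 0.5, 0, 0, -0.04, 0, 0, 0, 0.5, 0, 0, -0.04, 0, 0, 0]'

```text
clock: 6.8
tool_pos: [0.5154, 0.0636, 0.1872]
eef_rot: [[0.958, 0.285, 0.001], [0.285, -0.958, 0.0], [0.001, 0.0, -1.0]]
force: [0.9, 1.1, -0.3]
finger_gap: 0.013
```

```bash
python3 - <<'E'
from pl import *
st(); save('wrist','w4'); save('scene','c3',(250,150,440,310),4); save('side','c4',(170,170,330,280),4)
E
```

```text
t 6.8 p [0.5154 0.0636 0.1872] xang 16.59 F [ 0.94  1.09 -0.28] gap 0.013
```

View pics/w4.png

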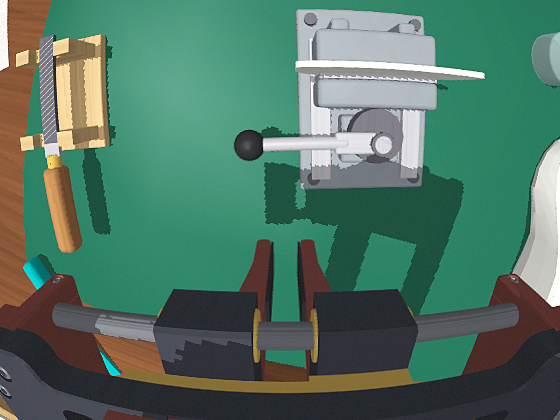

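View pics/c3.png

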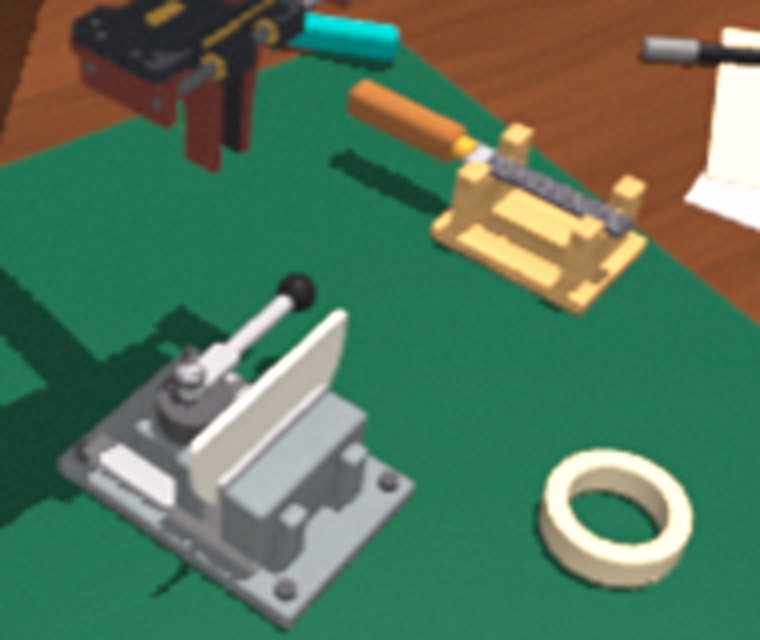

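View pics/c4.png

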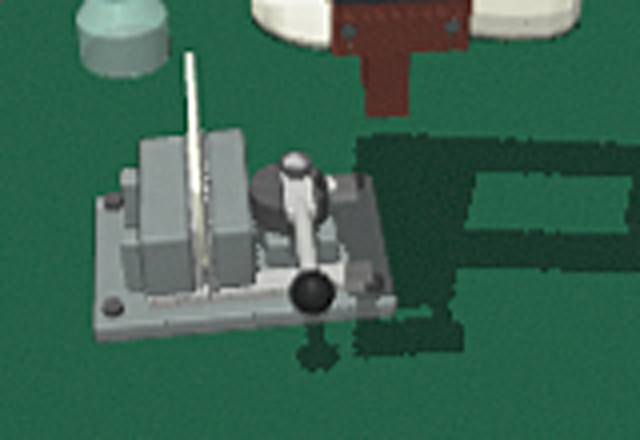

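```bash
python3 - <<'E'
from pl import *
i=camera_info('wrist')
a=lambda nm,px,z:(print(nm,atz('wrist',px,z,i).round(4)),atz('wrist',px,z,i))[1]
b=a('ball',(249,144),.063); p=a('pivot',(383,145),.076)
d=b-p; print('lever',np.degrees(np.arctan2(d[1],d[0])),np.hypot(*d[:2]))
e1=a('eL',(296,65),.115); e2=a('eR',(484,75),.115); d=e1-e2; print('edge',np.degrees(np.arctan2(d[1],d[0])),np.linalg.norm(d),(e1+e2)/2)
q=[a('bed',u,.012) for u in [(298,10),(300,189),(423,187),(424,14)]]
for j,k in [(1,0),(2,3)]: d=q[k]-q[j]; print('bedx',np.degrees(np.arctan2(d[1],d[0])),np.linalg.norm(d))
for j,k in [(2,1),(3,0)]: d=q[k]-q[j]; print('bedy',np.degrees(np.arctan2(d[1],d[0])),np.linalg.norm(d))
print('bed centre',sum(q)/4)
# file
f=[a('f',u,z) for u,z in [((47,38),.0525),((53,155),.0525),((68,248),.0525)]]
d=f[0]-f[2];print('file',np.degrees(np.arctan2(d[1],d[0])),np.linalg.norm(d))
# scene ball
for (n,px) in [('scene',(250+297/4-.4,150+292/4-.4)),('side',(170+313/4-.4,170+291/4-.4))]: print(atz(n,px,.063))
print(tri([ray('scene',(250+297/4-.4,150+292/4-.4)),ray('side',(170+313/4-.4,170+291/4-.4))]))
print(tri([ray('scene',(250+190/4-.4,150+372/4-.4)),ray('side',(170+296/4-.4,170+162/4-.4))]))
E
```

```text
ball [0.5582 0.1067 0.063 ]
pivot [0.5909 0.0038 0.076 ]
lever 107.61320099294505 0.10799997952350274
eL [0.6244 0.0883 0.115 ]
eR [ 0.6689 -0.0429  0.115 ]
edge 108.73408520620164 0.1385403708363657 [0.64660431 0.02269542 0.115     ]
bed [0.6917 0.1026 0.012 ]
bed [0.5212 0.0491 0.012 ]
bed [ 0.5618 -0.0768  0.012 ]
bed [ 0.736  -0.0188  0.012 ]
bedx 17.408327675207705 0.17866613416258867
bedx 18.425885787920244 0.18357726457573648
bedy 107.87634783797785 0.1323563577476389
bedy 110.05319186334968 0.12922949169970735
bed centre [0.62766915 0.01400285 0.012     ]
f [0.6135 0.343  0.0525]
f [0.4964 0.3065 0.0525]
f [0.3957 0.2795 0.0525]
file 16.246298305784524 0.2268835508577983
[0.55530548 0.10471997 0.063     ]
[0.55220674 0.10362209 0.063     ]
(array([0.55338674, 0.10452396, 0.06263175]), [np.float64(0.001517680989638045), np.float64(0.001517680989638095)])
(array([0.58689583, 0.00209335, 0.07440099]), [np.float64(0.0008868223214100067), np.float64(0.000886822321410165)])
```

The lever reads 107.6–108.1° and the edge and bed 107.4–110°, so the lever is home against its stop and the vise yaw is about 17.5°. I now move above the file handle.

```bash
python3 - <<'E'
from pl import *
p,R=st()
r,p,R=seg(p,R,(.448,.295,.17),16.8,7,.7,3); show(r)
E
```

```text
t 6.95 p [0.5182 0.0636 0.1888] xang 16.57 F [ 0.52 -0.26  0.09] gap 0.0252
[0.7, 0, -0.035, 0.003, 0, -0.001, -0.001, 0.7, 0, -0.034, 0.003, 0, -0.001, 0, 0.7, 0, -0.035, 0.002, 0, -0.001, -0.001, 0.7, 0, -0.034, 0.003, 0.001, -0.001, 0, 0.7, 0, -0.035, 0.002, 0, -0.002, -0.001]
[0.7, 0, -0.034, 0.003, 0.001, -0.001, 0, 0.7, -0.001, -0.035, 0.002, 0, -0.002, -0.001]
```

jog_arm --moves '[0.7, 0, -0.035, 0.003, 0, 0, 0, 0.7, 0, -0.035, 0.003, 0, 0, 0, 0.7, 0, -0.035, 0.003, 0, 0, 0, 0.7, 0, -0.034, 0.003, 0, 0, 0, 0.7, 0, -0.034, 0.003, 0, 0, 0]'

```text
clock: 7.45
tool_pos: [0.4652, 0.2304, 0.169]
eef_rot: [[0.959, 0.285, -0.001], [0.285, -0.959, -0.0], [-0.001, -0.0, -1.0]]
force: [0.3, 0.6, 0.1]
finger_gap: 0.061
```

jog_arm --moves '[0.7, 0, -0.034, 0.003, 0, 0, 0, 0.7, 0, -0.034, 0.002, 0, 0, 0, 0.7, 0, 0, 0, 0, 0, 0]'

```text
clock: 7.75
tool_pos: [0.4453, 0.2974, 0.1638]
eef_rot: [[0.958, 0.288, -0.001], [0.288, -0.958, 0.001], [-0.001, -0.001, -1.0]]
force: [-0.1, -0.6, -0.2]
finger_gap: 0.0613
```

```bash
python3 - <<'E'
from pl import *
st(); i=camera_info('wrist'); save('wrist','w5')
for X in [(.448,.2946,.0525),(.491,.3076,.0525),(.6096,.344,.0525)]: print(proj('wrist',X,i))
E
```

```text
t 7.75 p [0.4453 0.2974 0.1638] xang 16.72 F [-0.13 -0.56 -0.24] gap 0.0613
[290.30041532 204.86695455]
[290.42577152 149.66591579]
[289.52623877  -7.26394924]
```

View pics/w5.png

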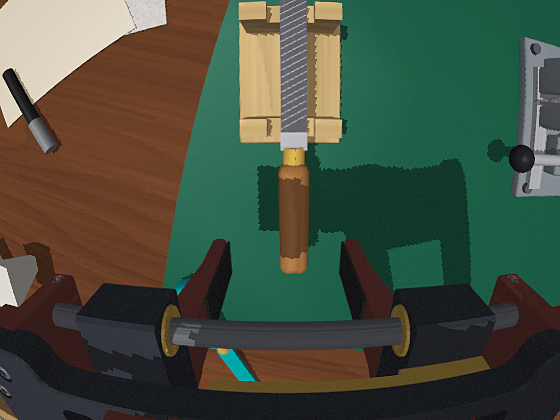

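The brown handle is centred at column 293, rows 165–273, with the blade start near row 149. That is about 2.5 mm to the tool's +y of my estimate, and it is parallel to the tool. I correct for that and descend.

jog_arm --moves '[0.7, 0.001, 0.003, 0.03, 0, 0, 0, 0.7, 0.001, 0.003, 0.03, 0, 0, 0, 0.7, 0, 0, 0.03, 0, 0, 0, 0.7, 0, 0, 0.015, 0, 0, 0, 0.7, 0, 0, 0, 0, 0, 0]'

```text
clock: 8.3
tool_pos: [0.4492, 0.287, 0.0574]
eef_rot: [[0.959, 0.283, -0.005], [0.283, -0.959, -0.003], [-0.005, 0.001, -1.0]]
force: [-0.5, 0.1, 0.1]
finger_gap: 0.0615
```

```bash
python3 - <<'E'
from pl import *
st(); i=camera_info('wrist'); save('wrist','w6')
E
```

```text
t 8.3 p [0.4492 0.287  0.0574] xang 16.42 F [-0.52  0.07  0.13] gap 0.0615
```

View pics/w6.png

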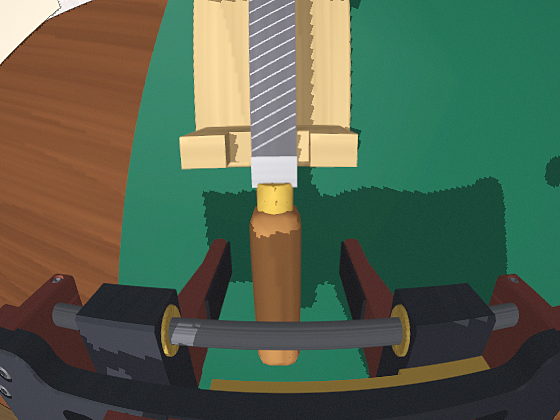

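The handle sits about 4–5 mm to the tool's −y, at column 276 against a finger centre of 286. I centre on it and close.

jog_arm --moves '[0.7, 0, -0.004, 0.002, 0, 0, 0, 0.7, 0, 0, 0, 0, 0, 0, 0.2, 0, 0, 0, 0, 0, 0, 0.2, 0, 0, 0, 0, 0, 0, 0.1, 0, 0, 0, 0, 0, 0]' --grip_force 40

```text
clock: 8.85
tool_pos: [0.4499, 0.293, 0.0581]
eef_rot: [[0.959, 0.283, 0.001], [0.283, -0.959, 0.0], [0.001, -0.0, -1.0]]
force: [0.2, 0.8, 0.2]
finger_gap: 0.0409
```

jog_arm --moves '[0, 0, 0, 0, 0, 0, 0, 0, 0, 0, 0, 0, 0, 0, 0, 0, 0, 0, 0, 0, 0, 0, 0, 0, 0, 0, 0, 0]' --grip_force 60

```text
clock: 9.25
tool_pos: [0.4497, 0.2929, 0.0577]
eef_rot: [[0.959, 0.283, -0.0], [0.283, -0.959, -0.0], [-0.0, 0.0, -1.0]]
force: [-1.0, 0.1, 1.0]
finger_gap: 0.0236
```

```bash
python3 - <<'E'
from pl import *
st(); i=camera_info('wrist'); save('wrist','w7')
E
```

```text
t 9.25 p [0.4497 0.2929 0.0577] xang 16.44 F [-1.05  0.07  0.98] gap 0.0236
```

View pics/w7.png

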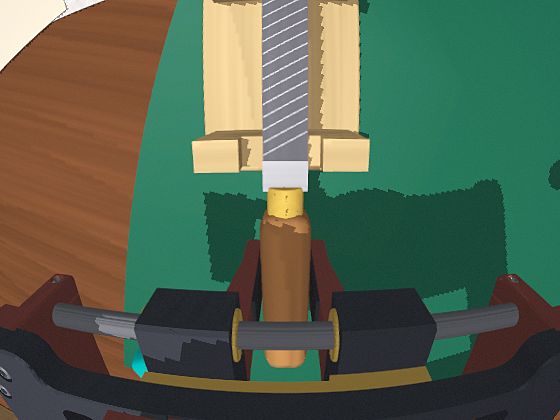

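jog_arm --moves '[0, 0, 0, -0.01, 0, 0, 0, 0, 0, 0, -0.02, 0, 0, 0, 0, 0, 0, -0.03, 0, 0, 0, 0, 0, 0, -0.03, 0, 0, 0, 0, 0, 0, 0, 0, 0, 0]'

```text
clock: 9.8
tool_pos: [0.4521, 0.294, 0.1516]
eef_rot: [[0.959, 0.283, 0.006], [0.283, -0.959, 0.003], [0.007, -0.001, -1.0]]
force: [0.6, -0.3, -1.8]
finger_gap: 0.0238
```

```bash
python3 - <<'E'
from pl import *
i=camera_info('wrist')
# at grasp z known from w7: use earlier view pose approx
p,R=st(); save('wrist','w8'); save('side','s8',(150,200,360,380),3.5)
for u in [(286,190),(286,210)]:
    X=atz('wrist',u,p[2]-.0052,i); print(u,X, (R.T@(X-p)).round(4))
E
```

```text
t 9.8 p [0.4521 0.294  0.1516] xang 16.43 F [ 0.63 -0.35 -1.77] gap 0.0238
(286, 190) [0.49414237 0.30652199 0.14644246] [ 0.0438 -0.0001  0.0055]
(286, 210) [0.48484091 0.30377196 0.14644246] [ 0.0341 -0.0001  0.0054]
```

View pics/w8.png

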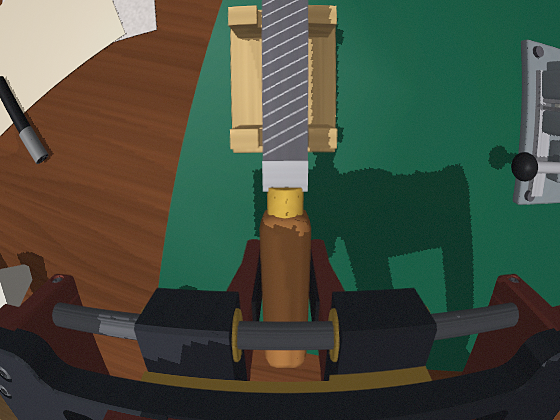

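View pics/s8.png

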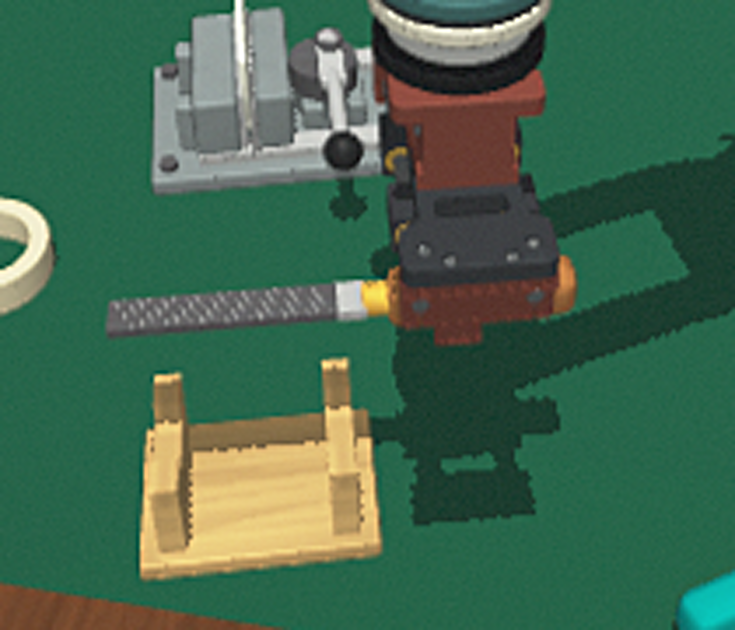

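The file is held level with a gap of 23.8 mm and a weight of about −1.8 N, and its origin is about 44 mm ahead of the TCP. The rest pose of the TCP was (0.4497, 0.2929, 0.0577) at 16.44°. I carry it to the filing start.

```bash
python3 - <<'E'
from pl import *
p,R=st()
r,p,R=seg(p,R,(.4932,-.0263,.165),17.5,11,0,3); show(r)
E
```

```text
t 9.9 p [0.4498 0.2929 0.1482] xang 16.43 F [-0.27 -0.38 -2.83] gap 0.0236
[0, -0.004, 0.029, -0.002, 0, 0, -0.002, 0, -0.005, 0.029, -0.001, 0, 0, -0.002, 0, -0.005, 0.029, -0.002, 0, 0, -0.002, 0, -0.005, 0.029, -0.001, 0, 0, -0.002, 0, -0.005, 0.029, -0.002, 0, 0, -0.002]
[0, -0.004, 0.029, -0.001, 0, 0, -0.001, 0, -0.005, 0.029, -0.002, 0, 0, -0.002, 0, -0.005, 0.029, -0.001, 0, 0, -0.001, 0, -0.004, 0.029, -0.002, 0, 0, -0.002, 0, -0.005, 0.028, -0.001, 0, -0.001, -0.001]
[0, -0.005, 0.029, -0.002, 0, 0, -0.002]
```

jog_arm --moves '[0, -0.004, 0.02, -0.006, 0, 0, -0.002, 0, -0.005, 0.029, -0.006, 0, 0, -0.002, 0, -0.005, 0.029, -0.005, 0, 0, -0.002, 0, -0.005, 0.029, 0, 0, 0, -0.002, 0, -0.005, 0.029, 0, 0, 0, -0.002]'

```text
clock: 10.4
tool_pos: [0.4644, 0.1543, 0.1632]
eef_rot: [[0.956, 0.293, -0.003], [0.293, -0.956, -0.001], [-0.003, -0.0, -1.0]]
force: [0.1, 0.9, -2.1]
finger_gap: 0.0237
```

jog_arm --moves '[0, -0.004, 0.029, 0, 0, 0, -0.002, 0, -0.005, 0.029, 0, 0, 0, -0.002, 0, -0.005, 0.029, 0, 0, 0, -0.002, 0, -0.004, 0.029, 0, 0, 0, -0.002, 0, -0.005, 0.029, 0, 0, 0, -0.001]'

```text
clock: 10.9
tool_pos: [0.4854, 0.0093, 0.163]
eef_rot: [[0.954, 0.301, -0.004], [0.301, -0.954, 0.0], [-0.003, -0.001, -1.0]]
force: [0.0, -0.5, -2.4]
finger_gap: 0.0238
```

jog_arm --moves '[0, -0.005, 0.027, 0, 0, 0, -0.002, 0, 0, 0.011, 0, 0, 0, 0, 0, 0, 0, 0, 0, 0, 0]'

```text
clock: 11.2
tool_pos: [0.4931, -0.0283, 0.1636]
eef_rot: [[0.954, 0.301, -0.002], [0.301, -0.954, 0.0], [-0.002, -0.001, -1.0]]
force: [-0.5, 1.3, -2.1]
finger_gap: 0.0237
```

```bash
python3 - <<'E'
from pl import *
i=camera_info('wrist')
p,R=st(); save('wrist','w9'); save('side','s9',(150,130,360,310),3.5); save('scene','c9',(230,140,420,300),4)
print(proj('wrist',(.643,.021,.115),i))
E
```

```text
t 11.2 p [ 0.4931 -0.0283  0.1636] xang 17.5 F [-0.47  1.27 -2.13] gap 0.0237
[282.71096406 -20.89941271]
```

View pics/w9.png

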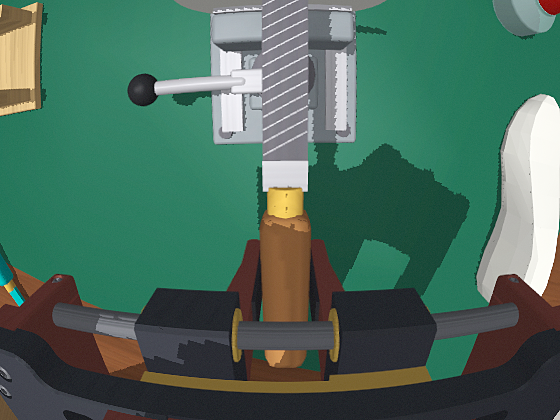

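View pics/s9.png

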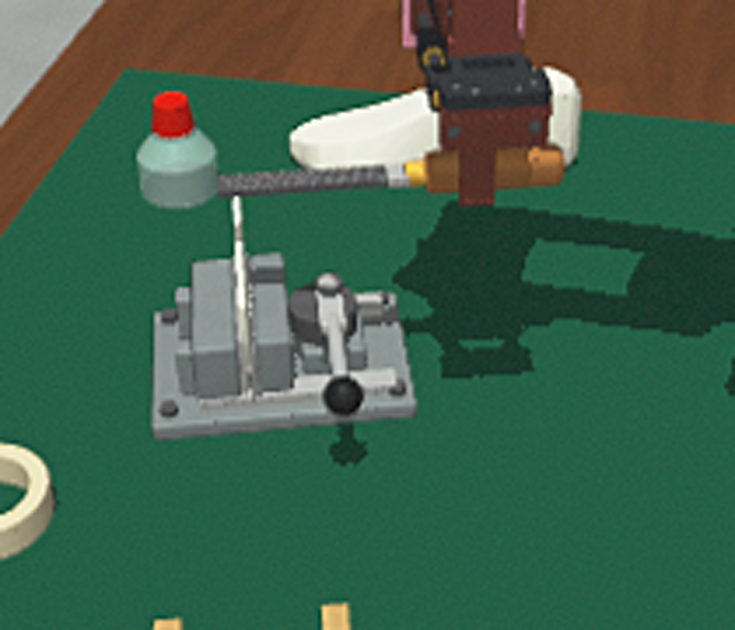

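View pics/c9.png

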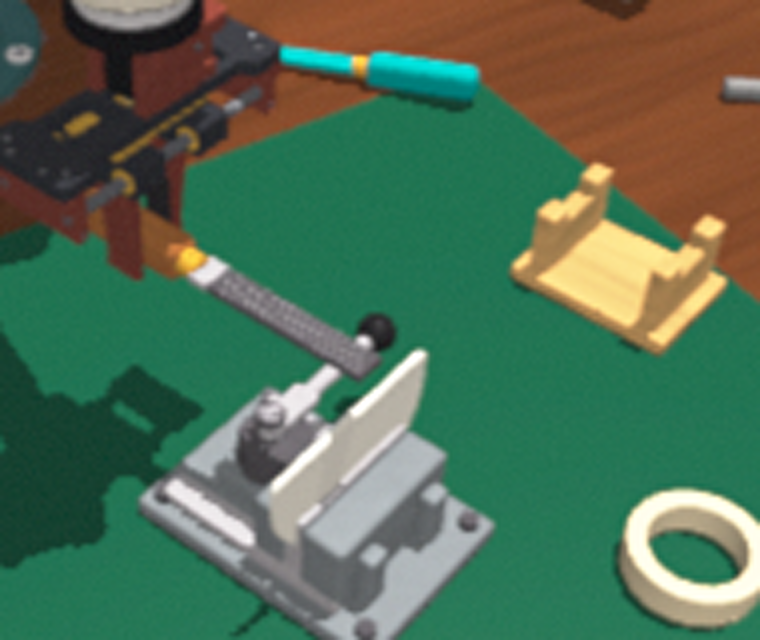

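```bash
python3 - <<'E'
from pl import *
i=camera_info('wrist')
b=atz('wrist',(143,90),.063,i); q=atz('wrist',(240,80),.063,i); print(b,q,np.degrees(np.arctan2(*(b-q)[[1,0]])))
S=lambda u,v:(230+u/4-.375,140+v/4-.375); D=lambda u,v:(150+u/3.5-.36,130+v/3.5-.36)
bt=tri([ray('scene',S(377,332)),ray('side',D(344,396))]); pt=tri([ray('scene',S(268,402)),ray('side',D(329,283))])
print(bt,pt); d=bt[0]-pt[0]; print(np.degrees(np.arctan2(d[1],d[0])),np.hypot(*d[:2]))
e1=atz('scene',S(424,350),.115);e2=atz('scene',S(272,488),.115);d=e1-e2;print('edge',e1,e2,np.degrees(np.arctan2(d[1],d[0])),np.linalg.norm(d),(e1+e2)/2)
bed=[atz('scene',S(*u),.012) for u in [(139,500),(495,522)]]; print(bed)
# bed corners in c9 L,R ; in w9 near-left(213,142), near-right(356,142)
a=atz('wrist',(214,141),.012,i);c=atz('wrist',(356,142),.012,i); d=a-c; print('bed near edge',np.degrees(np.arctan2(d[1],d[0])),np.linalg.norm(d))
sl=[atz('wrist',u,.0,i) for u in [(214,141),(211,20)]]; d=sl[1]-sl[0]; print(np.degrees(np.arctan2(d[1],d[0])))
# tip
print('tip',tri([ray('scene',S(372,368)),ray('side',D(220,186))]))
print('origin',tri([ray('scene',S(198,266)),ray('side',D(405,175))]))
print('edge side at',[atz('side',D(237,200),.115)])
E
```

```text
[0.552608   0.10830627 0.063     ] [0.57813243 0.0359299  0.063     ] 109.42583117493044
(array([0.55302256, 0.10502848, 0.06190653]), [np.float64(0.0014099652389323336), np.float64(0.0014099652389323667)]) (array([0.58395213, 0.00483383, 0.07700162]), [np.float64(0.0014336266911703487), np.float64(0.0014336266911702303)])
107.15518369015827 0.10485993565208912
edge [0.62440423 0.08564262 0.115     ] [ 0.66716935 -0.04724179  0.115     ] 107.83931585204151 0.13959627243528416 [0.64578679 0.01920042 0.115     ]
[array([ 0.56027119, -0.07520719,  0.012     ]), array([0.68805577, 0.10301513, 0.012     ])]
bed near edge 107.24547045151053 0.12902481249727496
18.309386071269657
tip (array([0.65228531, 0.02358613, 0.15819015]), [np.float64(0.0018679094282039932), np.float64(0.001867909428204069)])
origin (array([ 0.53423926, -0.01437997,  0.15829452]), [np.float64(0.0005871937728368913), np.float64(0.0005871937728370283)])
edge side at [array([ 0.65754027, -0.02749879,  0.115     ])]
```

The lever reads 107.2–109.4° against a vise y of about 107.5°, so it is home. The file is level over the template, with its tip about 8 mm past the edge. I lower it in small steps and watch the force.

jog_arm --moves '[0, 0.003, 0, 0.012, 0, 0, 0, 0, 0, 0, 0.012, 0, 0, 0, 0, 0, 0, 0.008, 0, 0, 0, 0, 0, 0, 0.004, 0, 0, 0, 0, 0, 0, 0, 0, 0, 0]'

```text
clock: 11.85
tool_pos: [0.4955, -0.0261, 0.1277]
eef_rot: [[0.953, 0.303, -0.002], [0.303, -0.953, 0.0], [-0.002, -0.001, -1.0]]
force: [-0.3, 0.5, -1.0]
finger_gap: 0.0235
```

jog_arm --moves '[0, 0, 0, 0.002, 0, 0, 0, 0, 0, 0, 0, 0, 0, 0]'

```text
clock: 12.05
tool_pos: [0.4964, -0.0265, 0.1268]
eef_rot: [[0.953, 0.303, 0.0], [0.303, -0.953, -0.0], [0.0, 0.0, -1.0]]
force: [0.2, 0.7, -1.5]
finger_gap: 0.0235
```

```bash
python3 - <<'E'
from pl import *
for k in range(4): st(); camera('side')
save('side','s10',(190,150,310,240),6)
E
```

```text
t 12.05 p [ 0.4964 -0.0265  0.1268] xang 17.63 F [ 0.16  0.65 -1.46] gap 0.0235
t 12.1 p [ 0.4965 -0.0266  0.1269] xang 17.63 F [ 0.11 -0.32 -2.57] gap 0.0233
t 12.15 p [ 0.4965 -0.0266  0.127 ] xang 17.63 F [-0.53  0.15 -1.63] gap 0.0239
t 12.2 p [ 0.4965 -0.0266  0.127 ] xang 17.63 F [-0.26 -0.13 -1.49] gap 0.0234
```

View pics/s10.png

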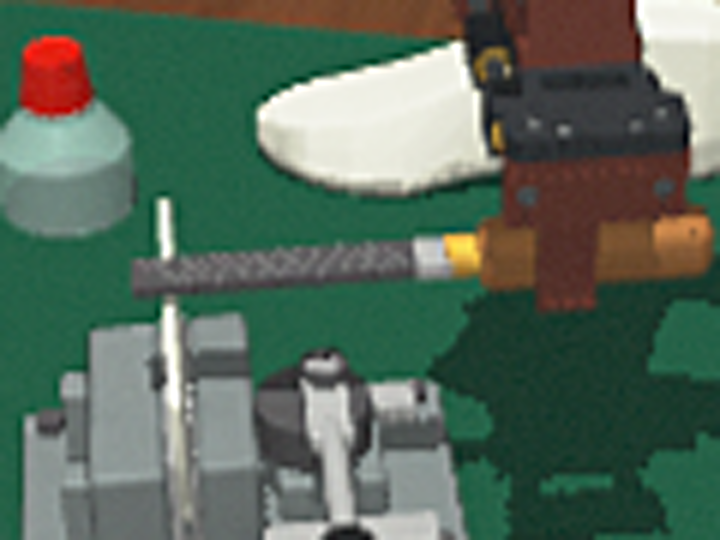

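```bash
cat >> pl.py <<'E'
def av(n=4):
    F=[];M=[]
    for k in range(n):
        s=read_state(); F.append(s['force']); M.append(s['eef_rot'].T@s['moment']); 
        if k<n-1: camera('side')
    s=read_state(); print('t',round(s['clock'],2),'p',s['tool_pos'].round(4),'F',np.mean(F,0).round(2),'Mtool',np.mean(M,0).round(3),'pitch',np.degrees(s['eef_rot'][2,0]).round(2),'gap',round(s['finger_gap'],4))
E
python3 - <<'E'
from pl import *
av()
E
```

```text
t 12.45 p [ 0.4964 -0.0265  0.1268] F [-0.1  -0.75 -1.56] Mtool [ 0.026 -0.287  0.01 ] pitch 0.01 gap 0.0236
```

jog_arm --moves '[0, 0, 0, 0.002, 0, 0, 0, 0, 0, 0, 0.001, 0, 0, 0, 0, 0, 0, 0, 0, 0, 0]'

```text
clock: 12.75
tool_pos: [0.4961, -0.0264, 0.1235]
eef_rot: [[0.953, 0.303, -0.0], [0.303, -0.953, -0.0], [-0.0, -0.0, -1.0]]
force: [0.3, -0.0, -2.1]
finger_gap: 0.0236
```

```bash
python3 - <<'E'
from pl import *
av()
E
```

```text
t 12.9 p [ 0.4963 -0.0264  0.1236] F [-0.18  0.53 -2.16] Mtool [ 0.021 -0.259 -0.005] pitch -0.01 gap 0.0238
```

jog_arm --moves '[0, 0, 0, 0.001, 0, 0, 0, 0, 0, 0, 0.001, 0, 0, 0, 0, 0, 0, 0, 0, 0, 0]'

```text
clock: 13.2
tool_pos: [0.4968, -0.0265, 0.1219]
eef_rot: [[0.953, 0.303, 0.001], [0.303, -0.953, -0.0], [0.001, 0.0, -1.0]]
force: [0.1, 1.1, 2.0]
finger_gap: 0.0235
```

```bash
python3 - <<'E'
from pl import *
av()
E
```

```text
t 13.35 p [ 0.4967 -0.0265  0.1219] F [-0.43  0.39  1.76] Mtool [ 0.07   0.168 -0.079] pitch 0.04 gap 0.0236
```

Contact is made with about 3.6 N down (baseline −1.9, now +1.8). Starting stroke 1.

jog_arm --moves '[0, 0.006, 0, 0, 0, 0, 0, 0, 0.01, 0, 0, 0, 0, 0, 0, 0.01, 0, 0, 0, 0, 0, 0, 0.01, 0, 0, 0, 0, 0, 0, 0.01, 0, 0, 0, 0, 0]'

```text
clock: 13.85
tool_pos: [0.541, -0.0122, 0.1217]
eef_rot: [[0.953, 0.303, -0.0], [0.303, -0.953, -0.0], [-0.0, 0.0, -1.0]]
force: [-4.7, -1.8, 5.0]
finger_gap: 0.0236
```

```bash
python3 - <<'E'
from pl import *
av(2)
E
```

```text
t 13.9 p [ 0.543  -0.012   0.1219] F [-2.93 -0.91  3.94] Mtool [ 0.05  -0.19  -0.013] pitch 0.12 gap 0.0235
```

jog_arm --moves '[0, 0.01, 0, -0.0007, 0, 0, 0, 0, 0.01, 0, -0.0002, 0, 0, 0, 0, 0.01, 0, 0, 0, 0, 0, 0, 0.01, 0, 0, 0, 0, 0]'

```text
clock: 14.3
tool_pos: [0.5789, -0.0001, 0.1224]
eef_rot: [[0.953, 0.303, -0.0], [0.303, -0.953, -0.0], [-0.0, -0.0, -1.0]]
force: [-3.2, 0.3, 2.3]
finger_gap: 0.0238
```

```bash
python3 - <<'E'
from pl import *
av(2); save('side','s11',(190,150,310,240),6);save('scene','c11',(250,160,400,280),5)
E
```

```text
t 14.35 p [5.810e-01 2.000e-04 1.226e-01] F [-0.7   0.9   0.65] Mtool [-0.019 -0.339  0.021] pitch 0.13 gap 0.0235
```

View pics/s11.png

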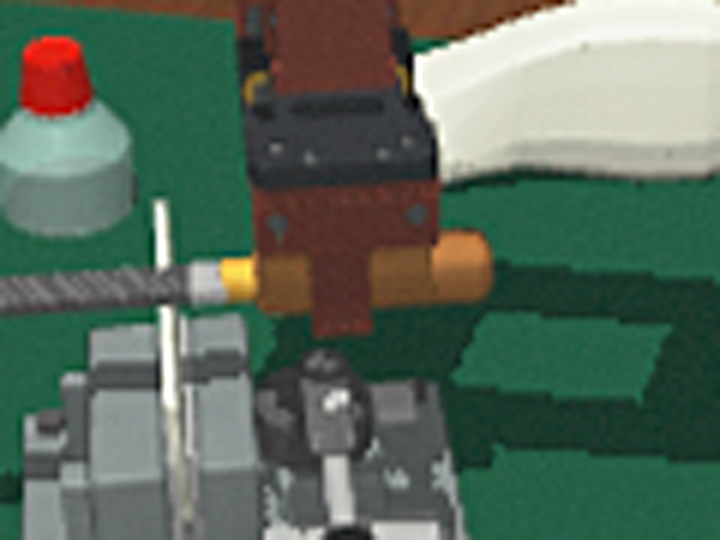

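View pics/c11.png

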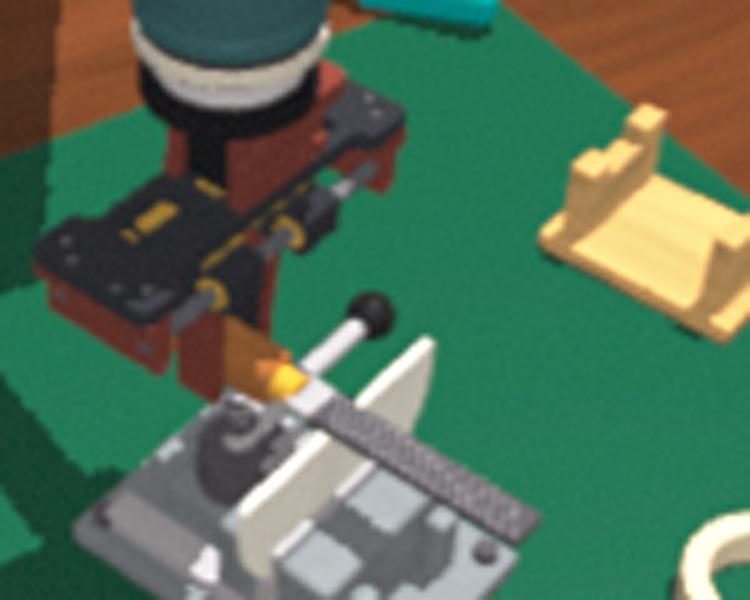

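Contact is about 26 mm ahead of the ferrule and the template stays upright. I finish stroke 1, lift, and carry back above the edge.

jog_arm --moves '[0, 0.008, 0, 0.0002, 0, 0, 0, 0, 0.003, 0, 0, 0, 0, 0, 0, 0, 0, -0.012, 0, 0, 0, 0, 0, 0, -0.015, 0, 0, 0, 0, 0, 0, -0.003, 0, 0, 0]'

```text
clock: 14.95
tool_pos: [0.5899, 0.003, 0.1541]
eef_rot: [[0.953, 0.303, 0.003], [0.303, -0.953, -0.0], [0.003, 0.001, -1.0]]
force: [1.0, -0.3, -2.0]
finger_gap: 0.0231
```

```bash
python3 - <<'E'
from pl import *
av(1); save('side','s12',(150,130,310,250),5)
E
```

```text
t 14.95 p [0.5899 0.003  0.1541] F [ 1.03 -0.33 -2.  ] Mtool [-0.017 -0.29   0.007] pitch 0.15 gap 0.0231
```

View pics/s12.png

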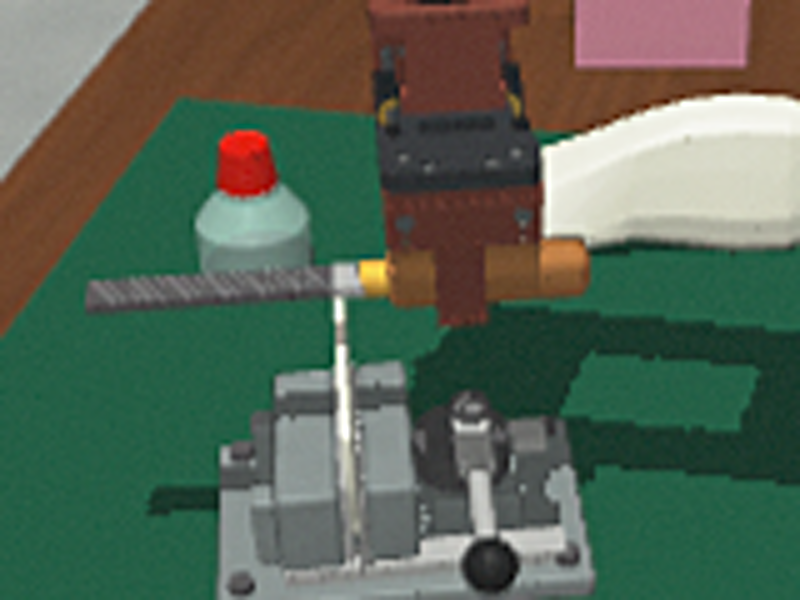

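Stroke 1 is done and the file is about 31 mm clear. Returning for stroke 2.

jog_arm --moves '[0, -0.02, 0, -0.002, 0, 0, 0, 0, -0.025, 0, 0, 0, 0, 0, 0, -0.025, 0, 0, 0, 0, 0, 0, -0.02, 0, 0, 0, 0, 0, 0, -0.008, 0, 0, 0, 0, 0]'

```text
clock: 15.5
tool_pos: [0.4928, -0.0268, 0.1539]
eef_rot: [[0.953, 0.303, -0.002], [0.303, -0.953, 0.0], [-0.002, -0.001, -1.0]]
force: [1.0, 1.5, -1.1]
finger_gap: 0.0236
```

jog_arm --moves '[0, 0, 0, 0.012, 0, 0, 0, 0, 0, 0, 0.012, 0, 0, 0, 0, 0, 0, 0.005, 0, 0, 0, 0, 0, 0, 0, 0, 0, 0]'

```text
clock: 15.9
tool_pos: [0.4953, -0.0265, 0.1239]
eef_rot: [[0.953, 0.303, -0.002], [0.303, -0.953, 0.0], [-0.002, -0.001, -1.0]]
force: [-0.9, -0.2, -2.0]
finger_gap: 0.0239
```

```bash
python3 - <<'E'
from pl import *
av(2)
E
```

```text
t 15.95 p [ 0.4955 -0.0265  0.1244] F [-0.53 -0.12 -1.42] Mtool [-0.019 -0.263 -0.018] pitch -0.07 gap 0.0235
```

jog_arm --moves '[0, 0, 0, 0.001, 0, 0, 0, 0, 0, 0, 0.0015, 0, 0, 0, 0, 0, 0, 0, 0, 0, 0]'

```text
clock: 16.25
tool_pos: [0.4955, -0.0267, 0.1229]
eef_rot: [[0.953, 0.303, 0.0], [0.303, -0.953, -0.0], [0.0, 0.0, -1.0]]
force: [-0.1, -0.6, -1.6]
finger_gap: 0.0235
```

```bash
python3 - <<'E'
from pl import *
av(3)
E
```

```text
t 16.35 p [ 0.4955 -0.0268  0.123 ] F [-0.25 -0.22 -1.48] Mtool [ 0.028 -0.293 -0.005] pitch 0.01 gap 0.0238
```

jog_arm --moves '[0, 0, 0, 0.0012, 0, 0, 0, 0, 0, 0, 0, 0, 0, 0]'

```text
clock: 16.55
tool_pos: [0.4959, -0.0268, 0.122]
eef_rot: [[0.953, 0.303, 0.001], [0.303, -0.953, -0.0], [0.001, 0.001, -1.0]]
force: [-0.1, 0.3, 1.6]
finger_gap: 0.0236
```

```bash
python3 - <<'E'
from pl import *
av(3)
E
```

```text
t 16.65 p [ 0.4958 -0.0268  0.122 ] F [-0.13  0.45  0.93] Mtool [ 0.079  0.116 -0.052] pitch 0.06 gap 0.0233
```

Contact at about 2.8 N. Stroke 2.

jog_arm --moves '[0, 0.006, 0, 0, 0, 0, 0, 0, 0.01, 0, 0, 0, 0, 0, 0, 0.01, 0, -0.0001, 0, 0, 0, 0, 0.01, 0, -0.0001, 0, 0, 0, 0, 0.01, 0, -0.0001, 0, 0, 0]'

```text
clock: 17.15
tool_pos: [0.5401, -0.0125, 0.122]
eef_rot: [[0.953, 0.303, -0.0], [0.303, -0.953, -0.0], [-0.0, 0.0, -1.0]]
force: [-4.2, -0.7, 4.4]
finger_gap: 0.0236
```

```bash
python3 - <<'E'
from pl import *
av(2)
E
```

```text
t 17.2 p [ 0.5421 -0.0123  0.1222] F [-1.86 -0.13  2.99] Mtool [ 0.062 -0.202 -0.007] pitch 0.12 gap 0.0236
```

jog_arm --moves '[0, 0.01, 0, -0.0004, 0, 0, 0, 0, 0.01, 0, -0.0001, 0, 0, 0, 0, 0.01, 0, 0, 0, 0, 0, 0, 0.01, 0, 0.0001, 0, 0, 0, 0, 0.01, 0, 0.0001, 0, 0, 0]'

```text
clock: 17.7
tool_pos: [0.5874, 0.0026, 0.1223]
eef_rot: [[0.953, 0.303, -0.001], [0.303, -0.953, -0.0], [-0.001, -0.0, -1.0]]
force: [-3.8, -1.3, 4.5]
finger_gap: 0.0237
```

jog_arm --moves '[0, 0.002, 0, 0, 0, 0, 0, 0, 0, 0, -0.012, 0, 0, 0, 0, 0, 0, -0.015, 0, 0, 0, 0, 0, 0, -0.005, 0, 0, 0]'

```text
clock: 18.1
tool_pos: [0.5897, 0.0029, 0.1559]
eef_rot: [[0.953, 0.303, 0.003], [0.303, -0.953, -0.0], [0.002, 0.001, -1.0]]
force: [0.9, 0.0, -1.8]
finger_gap: 0.0237
```

```bash
python3 - <<'E'
from pl import *
av(1); save('side','s13',(150,130,310,250),5)
E
```

```text
t 18.1 p [0.5897 0.0029 0.1559] F [ 0.91  0.03 -1.82] Mtool [ 0.007 -0.241  0.044] pitch 0.14 gap 0.0237
```

View pics/s13.png

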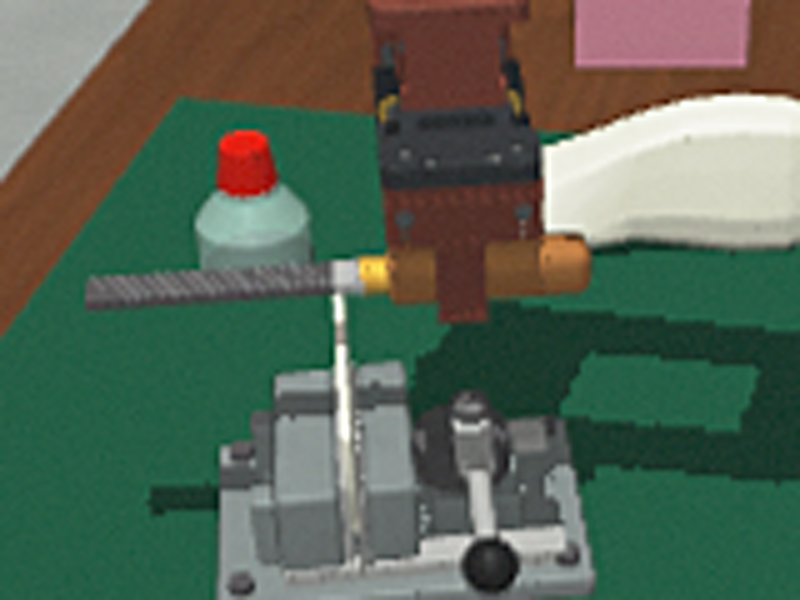

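Stroke 2 is done and the file is clear. Returning for stroke 3.

jog_arm --moves '[0, -0.02, 0, 0, 0, 0, 0, 0, -0.025, 0, 0, 0, 0, 0, 0, -0.025, 0, 0, 0, 0, 0, 0, -0.02, 0, 0, 0, 0, 0, 0, -0.008, 0, 0, 0, 0, 0]'

```text
clock: 18.65
tool_pos: [0.4929, -0.0269, 0.1539]
eef_rot: [[0.953, 0.302, -0.002], [0.302, -0.953, 0.0], [-0.002, -0.001, -1.0]]
force: [-0.0, -0.3, -2.2]
finger_gap: 0.0231
```

jog_arm --moves '[0, 0, 0, 0.012, 0, 0, 0, 0, 0, 0, 0.012, 0, 0, 0, 0, 0, 0, 0.005, 0, 0, 0, 0, 0, 0, 0, 0, 0, 0]'

```text
clock: 19.05
tool_pos: [0.4953, -0.0265, 0.1238]
eef_rot: [[0.953, 0.303, -0.002], [0.303, -0.953, 0.0], [-0.002, -0.001, -1.0]]
force: [-0.4, -0.1, -1.9]
finger_gap: 0.0237
```

```bash
python3 - <<'E'
from pl import *
av(2)
E
```

```text
t 19.1 p [ 0.4955 -0.0266  0.1244] F [-0.35 -0.04 -1.64] Mtool [ 0.013 -0.257 -0.038] pitch -0.07 gap 0.0234
```

jog_arm --moves '[0, 0, 0, 0.0015, 0, 0, 0, 0, 0, 0, 0.0015, 0, 0, 0, 0, 0, 0, 0.0007, 0, 0, 0, 0, 0, 0, 0, 0, 0, 0]'

```text
clock: 19.5
tool_pos: [0.496, -0.0268, 0.122]
eef_rot: [[0.953, 0.303, 0.001], [0.303, -0.953, -0.0], [0.001, 0.001, -1.0]]
force: [-0.6, 0.5, 0.8]
finger_gap: 0.0237
```

```bash
python3 - <<'E'
from pl import *
av(3)
E
```

```text
t 19.6 p [ 0.4959 -0.0268  0.122 ] F [-0.24  0.55  0.84] Mtool [ 0.067  0.139 -0.043] pitch 0.06 gap 0.0235
```

Contact at about 2.7 N. Stroke 3.

jog_arm --moves '[0, 0.006, 0, 0, 0, 0, 0, 0, 0.01, 0, 0, 0, 0, 0, 0, 0.01, 0, -0.0001, 0, 0, 0, 0, 0.01, 0, -0.0002, 0, 0, 0, 0, 0.01, 0, -0.0002, 0, 0, 0]'

```text
clock: 20.1
tool_pos: [0.5401, -0.0125, 0.122]
eef_rot: [[0.953, 0.303, -0.0], [0.303, -0.953, -0.0], [-0.0, 0.0, -1.0]]
force: [-2.4, -1.1, 3.3]
finger_gap: 0.0236
```

jog_arm --moves '[0, 0.01, 0, -0.0002, 0, 0, 0, 0, 0.01, 0, -0.0001, 0, 0, 0, 0, 0.01, 0, 0, 0, 0, 0, 0, 0.01, 0, 0.0001, 0, 0, 0, 0, 0.01, 0, 0.0001, 0, 0, 0]'

```text
clock: 20.6
tool_pos: [0.5873, 0.0025, 0.1222]
eef_rot: [[0.953, 0.303, -0.001], [0.303, -0.953, -0.0], [-0.001, -0.0, -1.0]]
force: [-5.0, -1.5, 5.1]
finger_gap: 0.0234
```

jog_arm --moves '[0, 0.002, 0, 0, 0, 0, 0, 0, 0, 0, -0.012, 0, 0, 0, 0, 0, 0, -0.015, 0, 0, 0, 0, 0, 0, -0.015, 0, 0, 0]'

```text
clock: 21.0
tool_pos: [0.5886, 0.003, 0.1647]
eef_rot: [[0.953, 0.303, -0.0], [0.303, -0.953, 0.0], [-0.0, -0.0, -1.0]]
force: [0.5, -0.2, -1.4]
finger_gap: 0.0234
```

```bash
python3 - <<'E'
from pl import *
av(1); save('side','s14',(150,130,310,250),5); p,R=st()
r,p,R=seg(p,R,(.4510,.2926,.165),16.45,12,0,3); show(r)
E
```

```text
t 21.0 p [0.5886 0.003  0.1647] F [ 0.51 -0.16 -1.4 ] Mtool [ 0.044 -0.251 -0.025] pitch -0.01 gap 0.0234
t 21.05 p [0.5902 0.0029 0.1674] xang 17.63 F [ 0.55  0.44 -0.5 ] gap 0.0235
[0, -0.004, -0.027, 0, 0, 0, 0.002, 0, -0.004, -0.026, 0, 0, 0, 0.002, 0, -0.004, -0.027, 0, 0, 0, 0.002, 0, -0.004, -0.026, 0, 0, 0, 0.002, 0, -0.004, -0.026, 0, 0, 0, 0.002]
[0, -0.004, -0.027, 0, 0, -0.001, 0.002, 0, -0.004, -0.026, 0, 0, 0, 0.001, 0, -0.004, -0.027, 0, 0, -0.001, 0.002, 0, -0.004, -0.026, 0, 0, 0, 0.001, 0, -0.004, -0.027, 0.001, 0, -0.001, 0.002]
[0, -0.004, -0.026, 0, 0.001, 0, 0.001, 0, -0.004, -0.027, 0.001, 0, -0.001, 0.002]
```

View pics/s14.png

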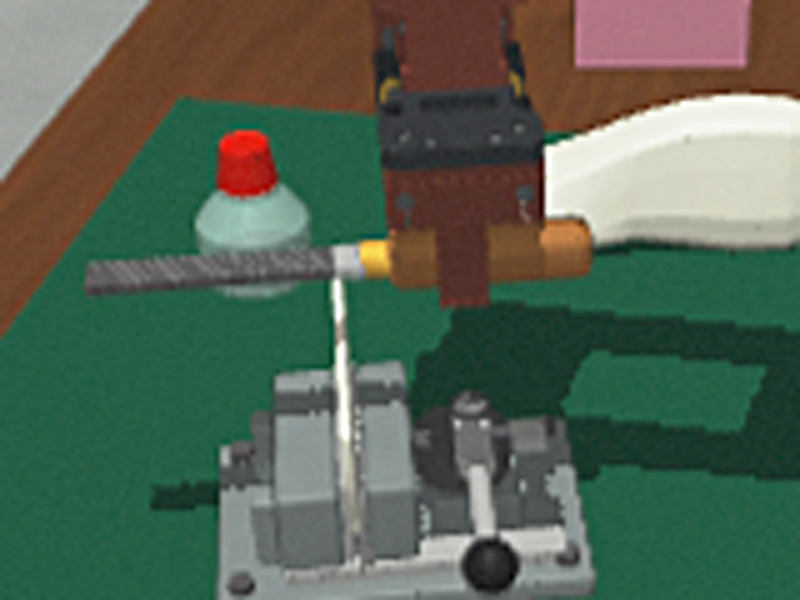

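Stroke 3 is complete and the file is clear. I carry it back above the rest.

jog_arm --moves '[0, -0.004, -0.02, 0, 0, 0, 0.002, 0, -0.004, -0.028, 0, 0, 0, 0.002, 0, -0.004, -0.028, 0, 0, 0, 0.002, 0, -0.004, -0.028, 0, 0, 0, 0.002, 0, -0.004, -0.028, 0, 0, 0, 0.002]'

```text
clock: 21.55
tool_pos: [0.5296, 0.1238, 0.1642]
eef_rot: [[0.956, 0.293, 0.0], [0.293, -0.956, 0.0], [0.0, -0.0, -1.0]]
force: [-0.0, 0.5, -1.5]
finger_gap: 0.024
```

jog_arm --moves '[0, -0.004, -0.028, 0, 0, 0, 0.002, 0, -0.004, -0.028, 0, 0, 0, 0.002, 0, -0.004, -0.028, 0, 0, 0, 0.002, 0, -0.004, -0.028, 0, 0, 0, 0.002, 0, -0.004, -0.027, 0, 0, 0, 0.002]'

```text
clock: 22.05
tool_pos: [0.4701, 0.2512, 0.1642]
eef_rot: [[0.959, 0.284, 0.0], [0.284, -0.959, 0.0], [0.0, -0.0, -1.0]]
force: [-0.3, -0.1, -2.0]
finger_gap: 0.0237
```

jog_arm --moves '[0, -0.004, -0.027, 0.005, 0, 0, 0.001, 0, -0.002, -0.012, 0.01, 0, 0, 0, 0, 0, 0, 0.01, 0, 0, 0, 0, 0, 0, 0.01, 0, 0, 0, 0, 0, 0, 0, 0, 0, 0]'

```text
clock: 22.55
tool_pos: [0.4532, 0.2843, 0.1272]
eef_rot: [[0.959, 0.282, -0.003], [0.282, -0.959, -0.002], [-0.004, 0.001, -1.0]]
force: [0.4, 0.9, -1.9]
finger_gap: 0.0238
```

```bash
python3 - <<'E'
from pl import *
av(2); p,R=st(); save('wrist','w15')
r,p,R=seg(p,R,(.4497,.2929,p[2]),16.45,1,0,4); show(r)
E
```

```text
t 22.6 p [0.4537 0.2845 0.128 ] F [ 0.28  0.44 -2.13] Mtool [ 0.024 -0.271 -0.021] pitch -0.14 gap 0.0239
t 22.6 p [0.4537 0.2845 0.128 ] xang 16.36 F [ 0.17 -0.06 -2.31] gap 0.0239
[0, -0.0015, -0.0092, 0, 0.001, 0.002, -0.001]
```

View pics/w15.png

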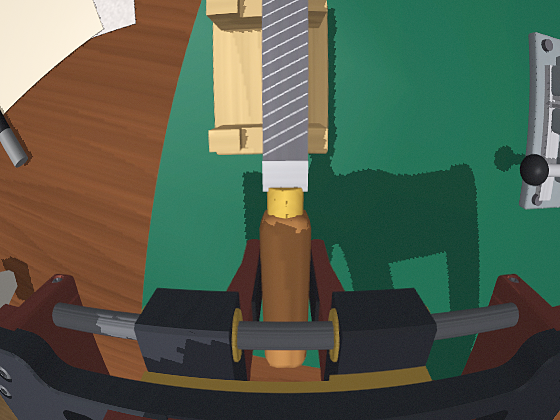

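The file has not slipped in the grip. The tool needs to go about 9 mm to its −y. I correct that and lower.

jog_arm --moves '[0, -0.001, -0.008, 0.01, 0, 0, 0, 0, 0, -0.001, 0.015, 0, 0, 0, 0, 0, 0, 0.015, 0, 0, 0, 0, 0, 0, 0, 0, 0, 0, 0, 0, 0, 0, 0, 0, 0]'

```text
clock: 23.15
tool_pos: [0.4504, 0.2942, 0.089]
eef_rot: [[0.959, 0.283, -0.001], [0.283, -0.959, -0.0], [-0.001, 0.0, -1.0]]
force: [0.5, -0.6, -2.5]
finger_gap: 0.0235
```

```bash
python3 - <<'E'
from pl import *
p,R=st(); save('wrist','w16')
r,p,R=seg(p,R,(.4497,.2929,p[2]),16.45,1,0,4); show(r)
E
```

```text
t 23.15 p [0.4504 0.2942 0.089 ] xang 16.42 F [ 0.54 -0.57 -2.48] gap 0.0235
[0, -0.001, 0.0011, 0, 0, 0.001, -0.001]
```

View pics/w16.png

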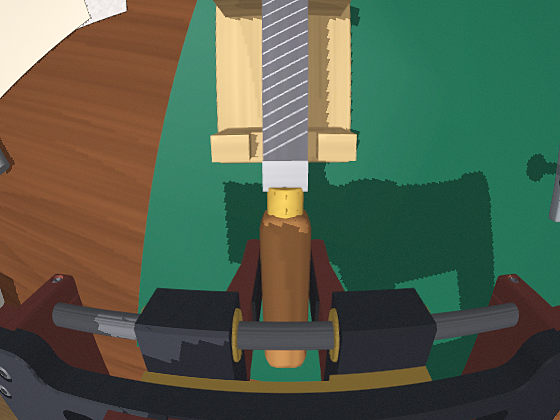

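The file lies along the notch (columns 249–317) and is 1 mm off. I lower towards the notch floor.

jog_arm --moves '[0, -0.001, 0.001, 0.01, 0, 0, 0, 0, 0, 0, 0.01, 0, 0, 0, 0, 0, 0, 0.008, 0, 0, 0, 0, 0, 0, 0, 0, 0, 0]'

```text
clock: 23.6
tool_pos: [0.4488, 0.2924, 0.0597]
eef_rot: [[0.959, 0.283, -0.002], [0.283, -0.959, -0.001], [-0.003, 0.001, -1.0]]
force: [-0.6, -0.2, -2.2]
finger_gap: 0.0238
```

```bash
python3 - <<'E'
from pl import *
av(2); p,R=st()
r,p,R=seg(p,R,(.4497,.2929,.0577),16.45,1,0,4); show(r)
E
```

```text
t 23.65 p [0.4491 0.2926 0.0602] F [-0.56  0.48 -1.94] Mtool [-0.02  -0.313 -0.004] pitch -0.11 gap 0.0236
t 23.65 p [0.4491 0.2926 0.0602] xang 16.43 F [-0.54  1.19 -1.64] gap 0.0236
[0, 0.0007, -0.0001, 0.0025, 0, 0.002, 0]
```

jog_arm --moves '[0, 0, 0, 0.0015, 0, 0, 0, 0, 0, 0, 0.001, 0, 0, 0, 0, 0, 0, 0, 0, 0, 0, 0, 0, 0, 0, 0, 0, 0]'

```text
clock: 24.05
tool_pos: [0.4499, 0.293, 0.0588]
eef_rot: [[0.959, 0.283, 0.0], [0.283, -0.959, 0.0], [0.0, 0.0, -1.0]]
force: [0.6, -0.1, -2.1]
finger_gap: 0.0239
```

```bash
python3 - <<'E'
from pl import *
av(3)
E
```

```text
t 24.15 p [0.4499 0.293  0.0588] F [ 0.44  0.11 -1.96] Mtool [ 0.002 -0.259 -0.01 ] pitch 0.02 gap 0.0233
```

jog_arm --moves '[0, 0, 0, 0.001, 0, 0, 0, 0, 0, 0, 0, 0, 0, 0]'

```text
clock: 24.35
tool_pos: [0.45, 0.293, 0.0577]
eef_rot: [[0.959, 0.283, 0.0], [0.283, -0.959, 0.0], [0.0, 0.0, -1.0]]
force: [-0.5, -0.9, -1.3]
finger_gap: 0.0238
```

```bash
python3 - <<'E'
from pl import *
av(3)
E
```

```text
t 24.45 p [0.45   0.293  0.0577] F [ 0.02 -0.96 -1.  ] Mtool [ 0.012 -0.183 -0.018] pitch 0.02 gap 0.0233
```

It is touching the notch floors at the original pose. I lower 0.3 mm more, open, settle, then rise.

jog_arm --moves '[0, 0, 0, 0.0003, 0, 0, 0, 0, 0, 0, 0, 0, 0, 0, 0.35, 0, 0, 0, 0, 0, 0, 0.6, 0, 0, 0, 0, 0, 0, 0.6, 0, 0, 0, 0, 0, 0]' --grip_force 20

```text
clock: 24.95
tool_pos: [0.4499, 0.293, 0.0573]
eef_rot: [[0.959, 0.283, 0.0], [0.283, -0.959, -0.0], [0.0, 0.0, -1.0]]
force: [-1.0, 0.7, -0.2]
finger_gap: 0.0434
```

jog_arm --moves '[0.6, 0, 0, 0, 0, 0, 0, 0.6, 0, 0, 0, 0, 0, 0, 0.6, 0, 0, 0, 0, 0, 0]'

```text
clock: 25.25
tool_pos: [0.4498, 0.2929, 0.0573]
eef_rot: [[0.959, 0.283, -0.0], [0.283, -0.959, -0.0], [-0.0, 0.0, -1.0]]
force: [0.5, 0.3, 0.4]
finger_gap: 0.0526
```

```bash
python3 - <<'E'
from pl import *
st(); save('wrist','w17')
E
```

```text
t 25.25 p [0.4498 0.2929 0.0573] xang 16.43 F [0.52 0.27 0.4 ] gap 0.0526
```

View pics/w17.png

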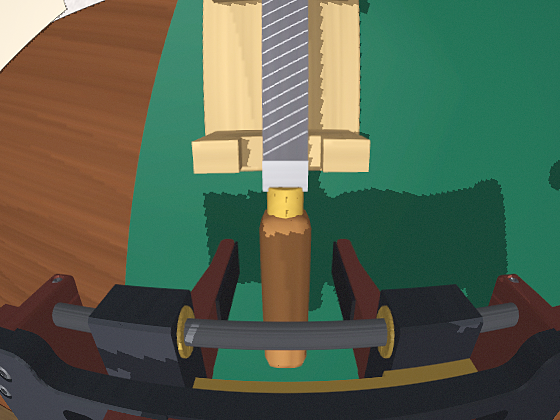

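The file rests just as in w7 (blade columns 262–308, same rest position), and the fingers are clear of the handle. I rise and make the final check.

jog_arm --moves '[0.6, 0, 0, -0.02, 0, 0, 0, 0.6, 0, 0, -0.04, 0, 0, 0, 0.6, 0, 0, -0.045, 0, 0, 0, 0.6, -0.02, 0, -0.045, 0, 0, 0, 0.6, -0.03, 0, -0.02, 0, 0, 0]'

```text
clock: 25.8
tool_pos: [0.4047, 0.2801, 0.2315]
eef_rot: [[0.959, 0.282, 0.007], [0.282, -0.959, 0.003], [0.008, -0.001, -1.0]]
force: [0.6, -0.5, 0.8]
finger_gap: 0.0526
```

jog_arm --moves '[0.6, 0, 0, -0.01, 0, 0, 0, 0.6, 0, 0, 0, 0, 0, 0, 0.6, 0, 0, 0, 0, 0, 0]'

```text
clock: 26.1
tool_pos: [0.4024, 0.279, 0.2369]
eef_rot: [[0.959, 0.283, 0.0], [0.283, -0.959, -0.0], [0.0, 0.0, -1.0]]
force: [0.1, 0.4, -0.6]
finger_gap: 0.0526
```

```bash
python3 - <<'E'
from pl import *
st(); save('wrist','w18'); save('scene','c18'); save('side','s18')
a=cv2.imread('pics/scene0.png');b=cv2.imread('pics/c18.png'); c=cv2.imread('pics/side0.png');d=cv2.imread('pics/s18.png')
cv2.imwrite('pics/cmp_side.png',np.hstack([c[170:390,110:370],d[170:390,110:370]]).repeat(1,0))
cv2.imwrite('pics/cmp_scene.png',np.vstack([np.hstack([x[140:320,240:440] for x in (a,b)])]).repeat(2,0).repeat(2,1)[:600,:800])
E
```

```text
t 26.1 p [0.4024 0.279  0.2369] xang 16.43 F [ 0.11  0.37 -0.59] gap 0.0526
```

View pics/s18.png

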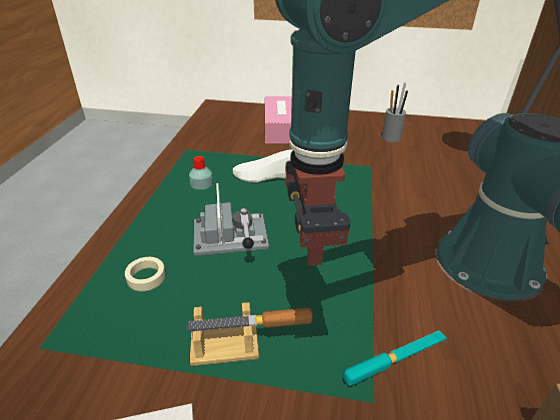

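View pics/cmp_scene.png

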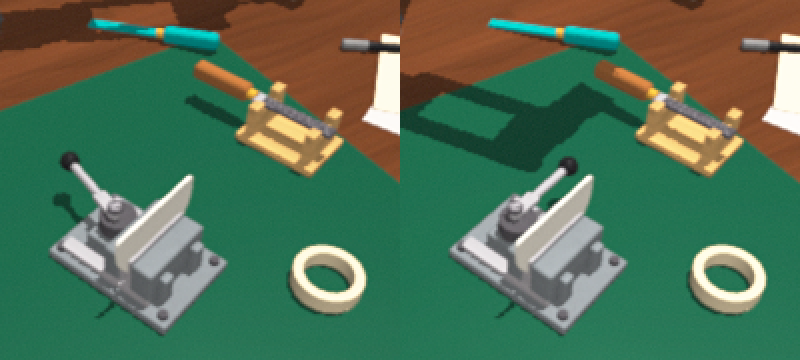

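View pics/cmp_side.png

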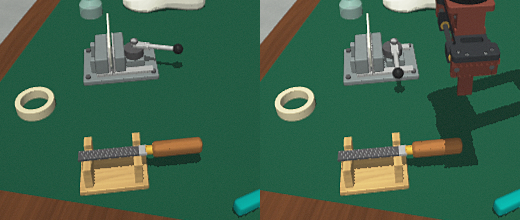

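```bash
python3 - <<'E'
from rig import *
print(close_job())
E
```

```text
the job is handed in; nothing more can be done
None
```

The job is done and handed in at about 26 s on the robot's clock, with no verdict reported.

- **Vise lock:** I swung the cam lever with closed fingers until it stopped against about 20 N with no further travel. My measurements put it at 107–109°, against about 107.5–108.5° for the vise's +y. That agrees within measuring error, but it does not prove the last degree.
- **Filing:** I made three forward strokes with the brown-handled file. Each ran about 98 mm, with contact from roughly 110 mm down to roughly 15 mm ahead of the ferrule. I lifted the file about 30 mm or more clear after each stroke, and both returns were made at that height.
- **Pressure:** This was about 3 N at the start of each stroke. It rose at times to about 6–7 N, above the suggested 2–5 N. The template stayed upright.
- **File returned:** The file lies in its notches at its original pose, within about 0.5 mm by the tool position. The wrist picture matches the one taken before lifting.
- **Last checks:** In the scene and side views the vise is still locked. The tape, jar, last and turquoise file show no movement where they are in view; the gripper hides part of the last in the side view. The gripper is open, about 18 cm above the rest, and touches nothing. No check failed.

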